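# Close up the loaded slow cooker and set it to low

## Task

The slow cooker is loaded: put its own oval lid on so that it drops fully home on the crock, snap both side clips shut over the lid's rim, and set the dial to low (the two-dot mark). Set the lid down gently and don't force it or the clips, for stoneware chips; leave the other kitchen things where they are.

Things in the scene. Friction and masses are not known exactly. Their poses are not given: they have to be found in the camera images.
- cooker: Oval slow cooker, fixed, loaded. Steel housing 270 mm long (its y), 200 wide (its x). Origin: centre of underside; the front (-x) has a console sloping at 30 degrees, up to 75 mm high. Stoneware crock: rim at height 150 mm, mouth 230 x 160 mm (round ends of radius 80), wall 10 mm. Handles at both y ends, up to 102 mm high.
- crock_seat (a point): Where the lid's origin comes when the lid is fully home: on the crock's centre line, 142 mm above the counter. Axes as cooker.
- lid: The cooker's own oval steel lid, right way up on the counter left or right of the cooker. Origin: centre of the underside. Flange 252 mm (its y) x 182 mm (its x), 6 mm thick, underside 8 mm above the origin; below it a skirt 224 x 154 mm goes inside the crock's mouth with 3 mm play all round. Dome to 30 mm; black bar handle. 0.35 to 0.6 kg. Fits either way round.
- lid_handle (a point): Centre of the lid's handle bar, 56 mm above the lid's origin: bar 84 mm long along the lid's y, 18 mm wide (lid's x), 20 mm tall, with 16 mm of free space beneath it over the dome.
- clip_left (a joint): Angle (rad) of the clip at the cooker's +y end. Starts open, 1.15 to 1.5; 0 = shut, nose pressed on the rim of a lid that is home (reads within about 0.05). Free and stays where left down to about 1.0, then resists (let go, it springs back there) with up to 0.45 N m (about 13 N on the nose near its tip), goes over centre near 0.35 and snaps shut by itself. Cannot shut over a lid that is not home.
- clip_right (a joint): The same for the clip at the cooker's -y end (mirror image).
- clip_left_hinge (a point): On the left clip's hinge axis (parallel to the cooker's x), at cooker y = 156 mm, 112 mm above the counter. The clip is a black L, 50 mm wide along x. Shut: an upright 8 mm arm to 53 mm above the hinge, a nose from its top 42 mm inwards, a 14 mm thumb lip outwards. Open at 1.4: the arm lies outwards, the nose stands up at its outer end, 37 to 53 mm out from the hinge and to 48 mm above it.
- clip_right_hinge (a point): The same for the right clip, at cooker y = -156 mm.
- clip_left_top (a point): Middle of the left clip arm's top end, moving with the clip: at angle a it lies 53 sin a mm outwards of the hinge and 53 cos a mm above it.
- clip_right_top (a point): The same on the right clip, outwards being towards -y.
- dial_grip (a point): On the dial's axis, 22 mm out from the sloping panel; z = axis, pointing out of the panel: 30 degrees from upright, leaning to the cooker's -x. Disc of radius 22 mm, 9 high; on it a bar grip 44 mm long, 13 thick, 9 to 31 mm off the panel, white pointer at one end. At dial angle d the pointer stands (0.9 - d) rad anticlockwise (to cooker +y) of straight up the slope. 
- dial (a joint): Dial angle (rad), growing clockwise seen facing the panel. Detents: 0 off (small circle mark, far left), 0.6 warm (one dot), 1.2 low (two dots), 1.8 high (three dots, far right), with stops just beyond the ends. Starts at off or warm. About 0.1 N m from one to the next; let go, it falls into the nearer detent.
- pan_lid: Bystander: round saucepan lid 200 mm across, steel with a black knob, 60 mm high, on the other side of the cooker; not the cooker's. Origin: centre of underside.
- mug: Bystander: white mug 82 mm across, 95 mm high. Origin: centre of underside.
- spice_jar: Bystander: amber jar 52 mm across, 110 mm high. Origin: centre of underside.
- pepper_mill: Bystander: dark wooden mill 56 mm across, 176 mm high. Origin: centre of underside.
- garlic: Bystander: garlic bulb 52 mm across, 42 mm high, in front of the cooker on its left. Origin: centre of underside.
- onion: Bystander: onion 78 mm across, 76 mm high. Origin: centre of underside.

How it is judged:
By the outcome, as a careful person would: the job done as asked, in the order asked, and still so for the second after the job is handed in, with the robot touching nothing.
It also fails if it takes over 72 s, if anything falls off the work surface, if the arm or the gripper's body presses on something with over 40 N, if the wrist force passes 120 N, or if a joint passes its speed limit or range.

## Robot

A 7-joint arm with a two-finger parallel gripper is mounted at the origin on the work surface. World frame = base frame: x ahead of the robot, y to its left, z up, the work surface at z = 0. Lengths are in m, angles in rad, forces in N, time in s.
With the tool pointing down it reaches from about 0.425 to 0.925 m from the base axis. Payload 6.8 kg.
Tool frame: the origin (TCP) lies on the front face of the gripper's body, between the roots of the fingers; the fingertips stand 73 mm ahead of it and the grasp point (between the pads) lies 54 mm ahead of it; z points along the fingers, x is the direction in which the jaws open and shut, and the axes are right-handed (so a half turn about z gives the same grasp; the last joint's range is limited). The gripper opens to 85 mm and grips with 20 to 120 N. Pads are 22 mm wide; open, the fingers measure 114 mm over their backs; the gripper's body (76 mm by 85 mm) begins 54 mm behind the grasp point. The pads swing forward as they close: fully open they stand 13 mm farther back than shut.
Start: joints at [1.063, 0.477, 0.022, 1.555, -0.011, 1.109, -0.083], TCP at [0.263, -0.622, 0.304] pointing down, gripper open.
Joint ranges: [-2.96, 2.96], [-0.34, 2.1], [-1.41, 1.46], [0.24, 2.44], [-1.37, 4.51], [0.17, 1.92], [-2.96, 2.96]. Speed limits (rad/s): [2.39, 2.39, 3.14, 3.14, 3.14, 3.14, 3.14].

## Interface

Orientations are given as a unit quaternion [w, x, y, z].
In Python, from station import get_obs, read_camera, hand_in gives the robot as it stands. The module is installed in compiled form; this text tells all that it offers.
- The arm moves only by the shell command python3 -m creep 'ROWS' [FORCE]. ROWS is JSON, a list that holds one entry, the list of rows, each a list of 7 numbers: the turn, a rotation vector about the tool's x, y, z in rad, then the shift along the tool's x, y, z in m, then the finger opening in m, from 0 to 0.0854. A call has 1 to 20 rows; each row shifts and turns the pose as measured when the row begins, along the tool's axes as they then stand; what a row does not reach is not made up. A row lasts 1/12 s, in which the tool goes at most 41.7 mm and 7.16 degrees, less where a joint would pass 70% of its speed; a pose out of reach is approached as far as the arm can. A call is refused whole if a number of a shift passes 0.0417 or a number of a turn 0.125, either way. A call with a gripper value outside its range is refused whole. The fingers move at their own pace and stop on an object; FORCE is the grip in N (left out, the last holds). Time passes only in rows, so rows that do not move let the fingers close. It gives the time, the measured TCP pose, the force and the opening at its end, in the units of the state.
- get_obs(): the state, without advancing time (a new reading comes with each control period).
- read_camera(name): name is "scene" or "side" or "wrist"; returns a dict with "color" (480x640x3 uint8, red, green, blue), "range_z" (480x640 float32, m along the optical axis (not along the pixel's ray), 0 where there is no reading), "fovy" (degrees; the focal length in pixels is half the picture's height over the tangent of half this angle, whatever the lens; pixels are square), "cx", "cy" (the principal point, pixels), "rvec" (rotation vector, rad) and "tvec" (3), from world to camera coordinates, as OpenCV has them. Camera axes: x right, y down, z forward; pixel columns grow to the right and rows downward; lengths in m; the calibration is good to about 2 mm. A picture is of the moment at which its call begins.
- hand_in(): hands the job in, once; it reports no verdict.
The state is a dict: "t": time; "q": joint angles; "joint_vel": joint speeds; "joint_torque": joint torques, N m; "eef_pos": TCP position; "tool_rot": TCP orientation; "contact_force": force on the tool from outside, world axes, zero at the start; "torque": the same for the moment, N m; "gripper_width": opening from 0.0 (shut) to 1.0 (fully open).
Only numpy, scipy, OpenCV 4.12 (cv2) and the standard library are available. Lean on these libraries where they do the work, as an engineer would, in place of code of your own. Each camera call takes 0.05 s, during which the arm holds its last target.

## Working session

There is one attempt and no reset: what is moved stays moved. The work goes in short steps, Python scripts to look and compute and a shell command to move; the robot and the scene stay as the last step left them, time stands still between calls to the robot, and variables do not carry over. Pictures are saved under pics/ and viewed, and the job is handed in when it is done.

```bash
mkdir -p pics
cat > h.py <<'E'
import numpy as np,cv2
from station import get_obs,read_camera
def cam(n,save=None):
    c=read_camera(n)
    if save: cv2.imwrite('pics/'+save,c['color'][:,:,::-1])
    return c
def K(c):
    f=240/np.tan(np.radians(c['fovy'])/2); return f
def pts(c):
    f=K(c);R=cv2.Rodrigues(np.array(c['rvec'],float))[0];t=np.array(c['tvec'],float).ravel()
    v,u=np.mgrid[0:480,0:640];z=c['range_z']
    P=np.stack([(u-c['cx'])/f*z,(v-c['cy'])/f*z,z],-1)
    return (P-t)@R
def proj(c,p):
    f=K(c);R=cv2.Rodrigues(np.array(c['rvec'],float))[0];t=np.array(c['tvec'],float).ravel()
    q=np.atleast_2d(p)@R.T+t
    return np.stack([f*q[:,0]/q[:,2]+c['cx'],f*q[:,1]/q[:,2]+c['cy']],1)
E
python3 - <<'E'
from h import *
for n in ['scene','side','wrist']:
    c=cam(n,n+'0.png'); R=cv2.Rodrigues(np.array(c['rvec'],float))[0]; print(n,c['fovy'],c['cx'],c['cy'],-R.T@np.ravel(c['tvec']),R[2])
print(get_obs())
E
```

```text
scene 50.86071713312617 316.4660104249236 238.97279147315362 [ 1.21003689 -0.02119313  0.94643893] [-0.5784322   0.00162283 -0.81572885]
side 54.54212939333587 318.8940315862704 243.5856930072129 [0.11670934 0.76798538 0.77888449] [ 0.43332416 -0.69106894 -0.57849277]
wrist 68.4145996677402 320.17100166810974 242.13228888794885 [ 0.33574126 -0.59057488  0.37391163] [-0.28639345 -0.11983116 -0.95058891]
{'t': 0.15, 'q': array([ 1.06289125,  0.47763104,  0.0223568 ,  1.55622387, -0.01149387,
        1.10928465, -0.08308937]), 'joint_vel': array([-0.0005449 , -0.00185718, -0.00011981, -0.00188559,  0.00059996,
       -0.00075384, -0.00019454]), 'joint_torque': array([ 2.13489715e-03, -5.96926045e+01,  1.60998981e+00, -2.81489807e+01,
        1.27006369e-02,  6.54605683e-03, -2.17487596e-06]), 'eef_pos': array([ 0.26259299, -0.62144448,  0.30313542]), 'tool_rot': array([-3.44968880e-04,  8.33444210e-01, -5.52603154e-01, -6.19733016e-04]), 'contact_force': array([-0.12655593, -0.39491032,  0.13922807]), 'torque': array([0.03419   , 0.08777275, 0.03009496]), 'gripper_width': 1.002948314904748}
```

View pics/scene0.png

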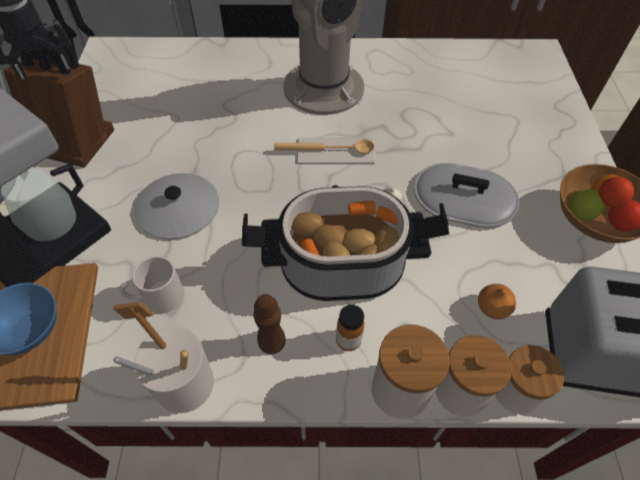

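View pics/side0.png

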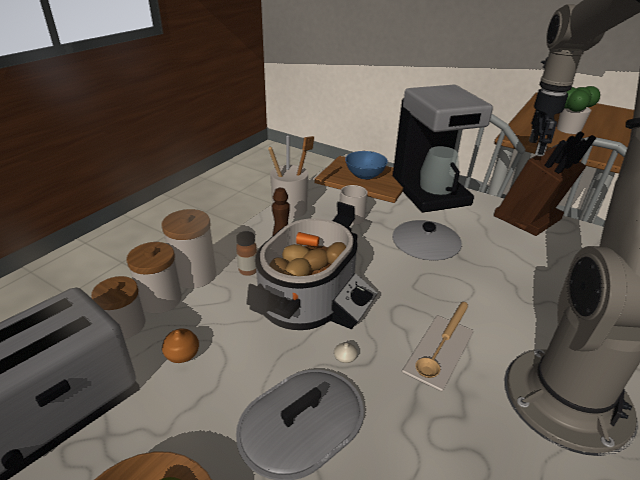

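View pics/wrist0.png

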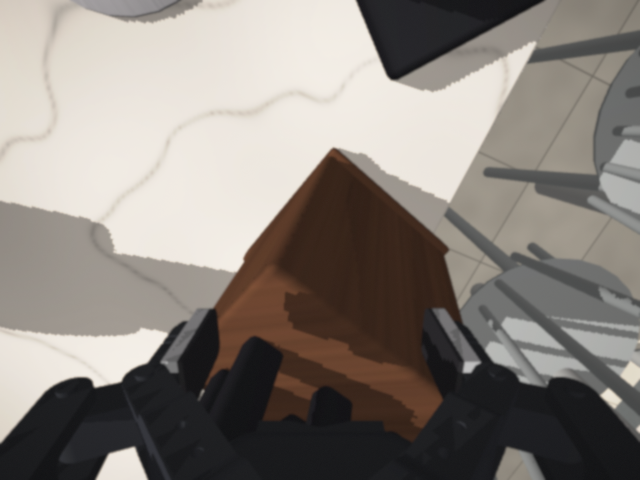

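Scene picture: the cooker with crock mouth is at about (345,230). Its lid is at (467,193) with the handle at (470,182), the pan lid is at (175,205), and both clips are open at (250,230) and (437,222). Next I measure these.

Run:
```python
from h import *
def rect(P,name):
    r=cv2.minAreaRect((P[:,:2]*1000).astype(np.float32)); print(name,len(P),r)
for n in ['scene','side']:
    c=cam(n);P=pts(c);col=c['color'].astype(int);hsv=cv2.cvtColor(c['color'],cv2.COLOR_RGB2HSV)
    ok=(c['range_z']>0)
    x,y,z=P[...,0],P[...,1],P[...,2]
    reg=ok&(x>.4)&(x<.9)&(y>-.25)&(y<.17)
    # rim
    m=reg&(abs(z-.15)<.004)
    m=m.astype(np.uint8); k,l,s,ce=cv2.connectedComponentsWithStats(m); 
    for i in range(1,k):
        if s[i,4]>150: print(n,i,s[i]); rect(P[l==i],'rim?')
    # lid
    m=(ok&(x>.3)&(x<.8)&(y>.1)&(y<.5)&(z>.0095)&(z<.08)&(hsv[...,1]<60)).astype(np.uint8);k,l,s,ce=cv2.connectedComponentsWithStats(m)
    for i in range(1,k):
        if s[i,4]>1500: print(n,i,s[i]); rect(P[l==i],'lid?')
    m=(ok&(x>.3)&(x<.8)&(y>.1)&(y<.5)&(z>.045)&(z<.08)).astype(np.uint8);k,l,s,ce=cv2.connectedComponentsWithStats(m)
    for i in range(1,k):
        if s[i,4]>50: print(n,i,s[i]); rect(P[l==i],'handle?');print(P[l==i].max(0))
    # big crops
for n,(a,b,cc,d) in dict(scene=(170,310,230,530),side=(190,340,230,400)).items():
    c=cam(n);f=4 if n=='side' else 2.6
    cv2.imwrite('pics/crop_%s.png'%n,cv2.resize(c['color'][a:b,cc:d,::-1],None,fx=f,fy=f,interpolation=cv2.INTER_CUBIC))
```

```text
scene 1 [ 283  187  126   76 1647]
rim? 1647 ((602.9984741210938, 38.156105041503906), (182.5576629638672, 248.4897003173828), 3.6048014163970947)
scene 4 [ 414  162  105   65 5050]
lid? 5050 ((409.8519287109375, 341.89227294921875), (251.19357299804688, 188.0196990966797), 74.11517333984375)
scene 1 [452 173  38  17 382]
handle? 382 ((410.697998046875, 341.0907287597656), (83.42224884033203, 22.361501693725586), 74.39702606201172)
[0.43199738 0.38233998 0.0731579 ]
scene 3 [371 214  22  21 186]
handle? 186 ((545.4476318359375, 112.03144836425781), (52.02513122558594, 43.377525329589844), 24.79951286315918)
[0.5781586  0.14263089 0.07996975]
scene 4 [375 260  31  30 204]
handle? 204 ((672.226806640625, 135.63037109375), (11.412919998168945, 86.87187957763672), 40.64266586303711)
[0.69845192 0.16487214 0.07988717]
scene 5 [481 283  35  30 776]
handle? 776 ((716.045166015625, 348.1203918457031), (67.22520446777344, 63.07947540283203), 53.763343811035156)
[0.74818463 0.38130609 0.07894021]
scene 6 [551 293  12  44 276]
handle? 276 ((758.9595336914062, 447.64959716796875), (6.65780878067
[... 367 characters left out ...]
2)
side 1 [290 300  39  19 392]
handle? 392 ((530.993896484375, 137.0682373046875), (87.7171401977539, 14.864809036254883), 49.26591110229492)
[0.56524564 0.16563605 0.07986876]
side 3 [162 328  34  26 617]
handle? 617 ((714.3585205078125, 354.0168762207031), (65.93170166015625, 61.95146942138672), 59.7968635559082)
[0.74614392 0.38494793 0.07749437]
side 5 [113 363  21  25 278]
handle? 278 ((722.9280395507812, 476.1150207519531), (11.313702583312988, 46.7144889831543), 11.681340217590332)
[0.73319679 0.49983381 0.0796832 ]
side 6 [281 387  40  36 576]
handle? 576 ((412.44952392578125, 343.8341979980469), (84.19140625, 19.78892707824707), 74.05094909667969)
[0.43057404 0.38541757 0.06901201]
```

View pics/crop_scene.png

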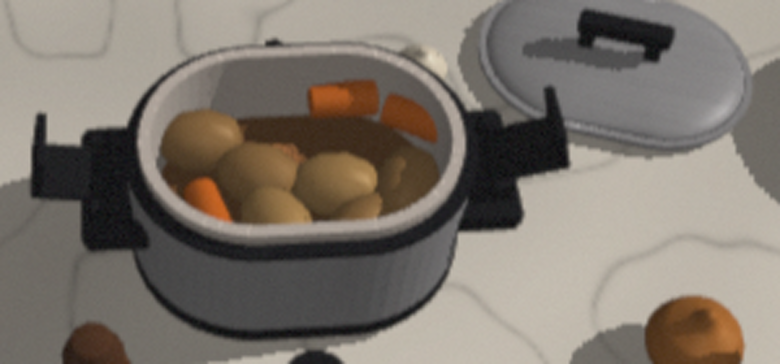

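View pics/crop_side.png

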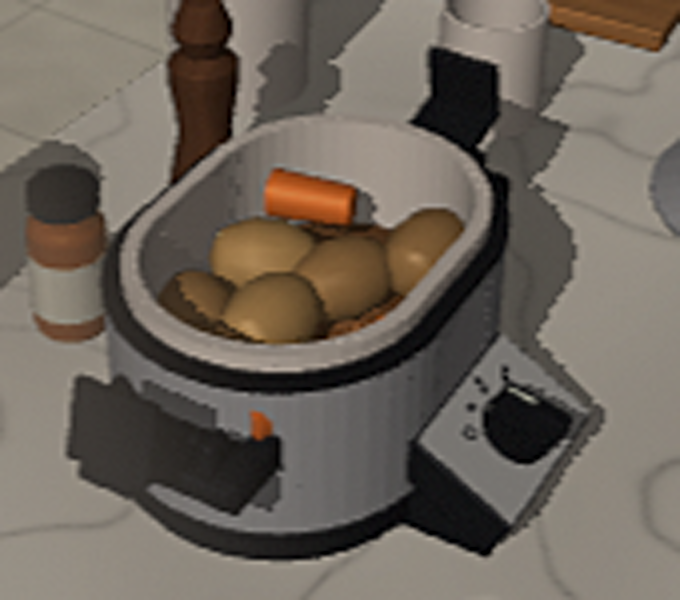

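Run:
```python
from h import *
cp=np.array([.6045,.0393]);th=np.radians(3.5);R=np.array([[np.cos(th),np.sin(th)],[-np.sin(th),np.cos(th)]])
for n in ['scene','side']:
    c=cam(n);P=pts(c);ok=c['range_z']>0
    L=(P[...,:2]-cp)@R.T;z=P[...,2]
    for s in (1,-1):
        m=ok&(abs(L[...,0])<.03)&(s*L[...,1]>.15)&(s*L[...,1]<.23)&(z>.085)&(c['color'].max(-1)<90)
        if m.sum()<5: continue
        q=np.c_[L[m],z[m]]; print(n,s,m.sum(),'min',q.min(0),'max',q.max(0))
        for zz in np.arange(.09,.18,.01):
            k=abs(q[:,2]-zz)<.005
            if k.sum():print('  z%.2f'%zz,k.sum(),(s*q[k,1]).min().round(4),(s*q[k,1]).max().round(4))
    m=ok&(z>.18)&(P[...,0]>.2)&(P[...,0]<.9)&(P[...,1]>-.9)&(P[...,1]<.5)
    q=P[m]; 
    print(n,'tall stuff'); 
    H=np.round(q[:,:2]/.05).astype(int)
    for k in np.unique(H,axis=0):
        kk=(H==k).all(1)
        if kk.sum()>10: print(k*.05,q[kk,2].max().round(3),end=';')
    print()
```

```text
scene 1 690 min [-0.02992289  0.15001883  0.0999706 ] max [0.02990324 0.20426132 0.1706746 ]
  z0.10 4 0.1673 0.17
  z0.11 2 0.1661 0.1663
  z0.12 349 0.15 0.1969
  z0.13 193 0.1515 0.2043
  z0.14 21 0.1932 0.2023
  z0.15 16 0.1906 0.1983
  z0.16 26 0.1878 0.1961
  z0.17 79 0.1867 0.1947
scene -1 712 min [-0.02964997 -0.20865172  0.09946703] max [ 0.0299747  -0.15068054  0.16749963]
  z0.10 14 0.1683 0.1727
  z0.11 4 0.1656 0.1714
  z0.12 476 0.1507 0.2085
  z0.13 88 0.1565 0.2087
  z0.14 19 0.1981 0.2071
  z0.15 14 0.197 0.2038
  z0.16 70 0.1941 0.2033
  z0.17 27 0.194 0.2006
scene tall stuff
[ 0.2  -0.75] 0.223;[ 0.2 -0.7] 0.222;[ 0.2  -0.65] 0.261;[ 0.2 -0.6] 0.294;[ 0.2  -0.55] 0.349;[ 0.25 -0.75] 0.225;[ 0.25 -0.7 ] 0.306;[ 0.25 -0.65] 0.348;[ 0.25 -0.6 ] 0.418;[ 0.25 -0.55] 0.354;[ 0.3 -0.7] 0.319;[ 0.3  -0.65] 0.414;[ 0.3 -0.6] 0.431;[ 0.45 -0.6 ] 0.34;[ 0.45 -0.55] 0.338;[ 0.5 -0.6] 0.34;[ 0.5  -0.55] 0.34;[ 0.5 -0.5] 0.338;[ 0.55 -0.55] 0.34;[ 0.55 -0.5 ] 0.339;[ 0.6  -0.55] 0.339;[ 0.65 -0.6 ] 0.219;[0.75 0.45] 0.19;[0.75 0.5 ] 0.192;[0.8  0.45] 0.19;[0.8 0.5] 0.191;[ 0.85 
[... 1010 characters left out ...]
 0.4  -0.65] 0.335;[ 0.4 -0.6] 0.334;[ 0.45 -0.65] 0.339;[ 0.45 -0.6 ] 0.337;[ 0.45 -0.55] 0.335;[ 0.5 -0.7] 0.338;[ 0.5  -0.65] 0.338;[ 0.5 -0.6] 0.337;[ 0.5  -0.55] 0.337;[ 0.5 -0.5] 0.336;[ 0.55 -0.75] 0.337;[ 0.55 -0.7 ] 0.338;[ 0.55 -0.65] 0.337;[ 0.55 -0.6 ] 0.337;[ 0.55 -0.55] 0.337;[ 0.55 -0.5 ] 0.336;[ 0.6  -0.75] 0.337;[ 0.6 -0.7] 0.338;[ 0.6  -0.65] 0.337;[ 0.6 -0.6] 0.338;[ 0.6  -0.55] 0.338;[ 0.65 -0.7 ] 0.337;[ 0.65 -0.65] 0.338;[ 0.65 -0.6 ] 0.338;[ 0.7  -0.65] 0.336;[ 0.7 -0.6] 0.332;[0.75 0.45] 0.187;[0.75 0.5 ] 0.19;[0.8  0.45] 0.188;[0.8 0.5] 0.19;[ 0.85 -0.35] 0.237;[ 0.85 -0.3 ] 0.247;[0.85 0.45] 0.188;[0.85 0.5 ] 0.19;[0.9  0.15] 0.183;[0.9  0.45] 0.184;[0.9 0.5] 0.185;
```

Both clips stand open at about 1.3 rad. The cooker is at about (0.6045, 0.039) with yaw 3.5°. The lid is at (0.4115, 0.3425) with yaw −15.8°. The first transit carries the tool over the clear middle at z 0.3.

```bash
python3 -m creep '[[[0,0,0,-0.024,-0.0305,-0.005,0.0854],[0,0,0,-0.024,-0.0305,-0.005,0.0854],[0,0,0,-0.024,-0.0305,0,0.0854],[0,0,0,-0.024,-0.0305,0,0.0854],[0,0,0,-0.024,-0.0305,0,0.0854],[0,0,0,-0.024,-0.0305,0,0.0854],[0,0,0,-0.024,-0.0305,0,0.0854],[0,0,0,-0.024,-0.0305,0,0.0854],[0,0,0,-0.024,-0.0305,0,0.0854],[0,0,0,-0.024,-0.0305,0,0.0854],[0,0,0,-0.024,-0.0305,0,0.0854],[0,0,0,-0.0356,-0.015,0,0.0854],[0,0,0,-0.0356,-0.015,0,0.0854],[0,0,0,-0.0356,-0.015,0,0.0854],[0,0,0,-0.0356,-0.015,0,0.0854],[0,0,0,-0.0356,-0.015,0,0.0854],[0,0,0,-0.0356,-0.015,0,0.0854],[0,0,0,-0.0356,-0.015,0,0.0854]]]'
cat > go.py <<'E'
import sys
from h import *
from scipy.spatial.transform import Rotation as Ro
def need(p,yaw,tilt=0):
    """p TCP target; yaw deg of tool x; tool pointing down (tilted about tool y by tilt rad). prints shift in tool axes & turn"""
    o=get_obs();R0=Ro.from_quat(np.roll(o['tool_rot'],-1))
    Y=np.radians(yaw);X=np.array([np.cos(Y),np.sin(Y),0]);Z=np.array([0,0,-1.]);Rt=Ro.from_matrix(np.c_[X,np.cross(Z,X),Z])*Ro.from_rotvec([0,tilt,0])
    print('t',o['t'],'pos',o['eef_pos'].round(4),'F',o['contact_force'].round(1),'g',round(o['gripper_width'],3),'q',o['q'].round(2))
    x=R0.as_matrix()[:,0];print('yaw now',np.degrees(np.arctan2(x[1],x[0])).round(2))
    print('shift',R0.inv().apply(np.array(p)-o['eef_pos']).round(4),'turn',(R0.inv()*Rt).as_rotvec().round(4))
    print('shift in final axes',Rt.inv().apply(np.array(p)-o['eef_pos']).round(4))
if __name__=='__main__':
    a=list(map(float,sys.argv[1:])); need(a[:3],a[3],*a[4:])
E
python3 go.py .4115 .3425 .2 -15.8
```

```text
t: 1.95
eef_pos: [0.4796, 0.0399, 0.3128]
tool_rot: [0.002, 0.828, -0.561, 0.006]
contact_force: [1.1, 0.0, 0.4]
gripper_width: 1.004
t 1.95 pos [0.4796 0.0399 0.3128] F [1.1 0.  0.4] g 1.004 q [ 0.12  0.17 -0.38  1.98  0.09  1.   -1.49]
yaw now -68.25
shift [-0.3077 -0.0485  0.1092] turn [ 0.0023 -0.0131 -0.9154]
shift in final axes [-0.1479 -0.2726  0.1128]
```

```bash
python3 -c "
from h import *
cam('wrist','w1.png')"; python3 -m creep '[[[0,0,-0.1144,-0.0383,-0.0061,0,0.0854],[0,0,-0.1144,-0.0373,-0.0104,0,0.0854],[0,0,-0.1144,-0.0359,-0.0146,0,0.0854],[0,0,-0.1144,-0.034,-0.0186,0,0.0854],[0,0,-0.1144,-0.0316,-0.0224,0.01,0.0854],[0,0,-0.1144,-0.0289,-0.0258,0.02,0.0854],[0,0,-0.1144,-0.0257,-0.029,0.015,0.0854],[0,0,-0.1144,-0.0222,-0.0317,0.01,0.0854],[0,0,0,0,0,0,0.0854]]]'
python3 go.py .4115 .3425 .2 -15.8; python3 -c "
from h import *
cam('wrist','w2.png')"
```

```text
t: 2.75
eef_pos: [0.4051, 0.3528, 0.2596]
tool_rot: [-0.002, 0.994, -0.11, 0.01]
contact_force: [-0.5, 0.2, 0.3]
gripper_width: 0.998
t 2.75 pos [0.4051 0.3528 0.2596] F [-0.5  0.2  0.3] g 0.998 q [-0.29  0.37 -0.67  1.9   0.3   0.95 -1.32]
yaw now -12.62
shift [0.0074 0.009  0.0597] turn [-0.0066 -0.0187  0.0555]
shift in final axes [0.009  0.0081 0.0596]
```

View pics/w1.png

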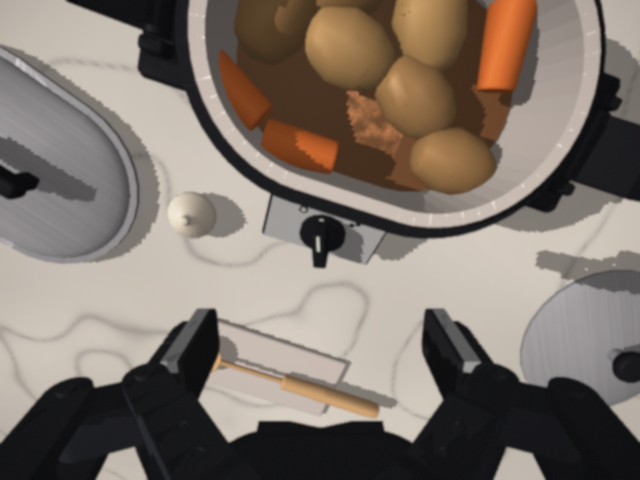

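View pics/w2.png

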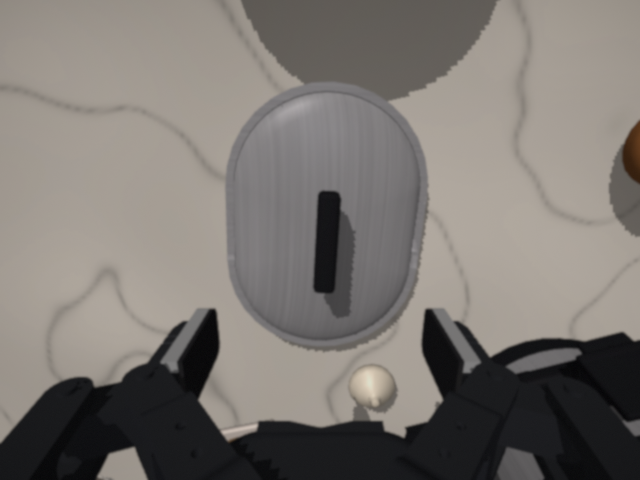

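The wrist view shows the lid's handle bar from (329,193) to (325,292), nearly lengthways in the tool frame. I'll measure its axis precisely.

Run:
```python
from h import *
c=cam('wrist');P=pts(c);ok=c['range_z']>0
m=ok&(P[...,2]>.05)&(P[...,2]<.08);m[300:]=0
q=P[m];r=cv2.minAreaRect((q[:,:2]*1000).astype(np.float32));print(r,np.median(q[:,2]))
m=ok&(P[...,2]>.008)&(P[...,2]<.08)&(abs(P[...,0]-.41)<.15)&(abs(P[...,1]-.345)<.14);m[355:]=0
k,l,s,_=cv2.connectedComponentsWithStats(m.astype(np.uint8));i=1+s[1:,4].argmax();q=P[l==i];print(s[i],cv2.minAreaRect((q[:,:2]*1000).astype(np.float32)))
```

```text
((411.7440490722656, 342.37542724609375), (82.75118255615234, 18.03407859802246), 74.27885437011719) 0.06665006572301772
[  222    78   204   266 44183] ((411.4910888671875, 341.0135498046875), (252.10899353027344, 182.30714416503906), 74.48619842529297)
```

```bash
python3 -m creep '[[[-0.006,-0.018,0.054,0.0074,0.009,0,0.0854],[0,0,0,0,0,0.03,0.0854],[0,0,0,0,0,0.03,0.0854],[0,0,0,0,0,0.03,0.0854],[0,0,0,0,0,0.02,0.0854],[0,0,0,0,0,0,0.0854]]]'
python3 go.py .4118 .3422 .112 -15.7
```

```text
t: 3.35
eef_pos: [0.4249, 0.3235, 0.1509]
tool_rot: [0.003, 0.987, -0.163, 0.005]
contact_force: [-0.1, -0.7, -0.3]
gripper_width: 1.004
t 3.35 pos [0.4249 0.3235 0.1509] F [-0.1 -0.7 -0.3] g 1.004 q [-0.32  0.51 -0.56  1.99  0.41  0.75 -1.46]
yaw now -18.74
shift [-0.0188 -0.0136  0.0387] turn [ 0.0038 -0.0112 -0.053 ]
shift in final axes [-0.0176 -0.0144  0.0389]
```

```bash
python3 -m creep '[[[0.003,-0.011,-0.053,-0.0185,-0.0136,0,0.0854],[0,0,0,0,0,0,0.0854],[0,0,0,0,0,0,0.0854]]]'
python3 go.py .4118 .3422 .112 -15.7
```

```text
t: 3.6
eef_pos: [0.4157, 0.3372, 0.1525]
tool_rot: [0.002, 0.99, -0.143, 0.0]
contact_force: [0.4, 0.0, 0.2]
gripper_width: 1.0
t 3.6 pos [0.4157 0.3372 0.1525] F [0.4 0.  0.2] g 1.0 q [-0.34  0.52 -0.58  1.98  0.41  0.76 -1.45]
yaw now -16.44
shift [-0.0052 -0.0038  0.0405] turn [ 0.0042 -0.0014 -0.013 ]
shift in final axes [-0.0051 -0.0037  0.0405]
```

```bash
python3 -m creep '[[[0.004,0,-0.013,-0.006,-0.0045,0.012,0.0854],[0,0,0,-0.001,-0.001,0.014,0.0854],[0,0,0,0,0,0.012,0.0854],[0,0,0,0,0,0,0.0854]]]'
python3 go.py .4118 .3422 .112 -15.7
```

```text
t: 3.93
eef_pos: [0.4131, 0.3449, 0.1152]
tool_rot: [-0.002, 0.99, -0.139, 0.003]
contact_force: [0.2, 0.2, 0.1]
gripper_width: 1.001
t 3.9333 pos [0.4131 0.3449 0.1152] F [0.2 0.2 0.1] g 1.001 q [-0.38  0.57 -0.55  2.    0.47  0.69 -1.5 ]
yaw now -15.97
shift [-0.0006  0.0029  0.0031] turn [-0.0054 -0.0062 -0.0046]
shift in final axes [-0.0006  0.0029  0.0032]
```

Aligned, so I close gently on the bar.

```bash
python3 -m creep '[[[-0.005,-0.006,-0.005,0,0.003,0.003,0.05],[0,0,0,0,0,0,0.03],[0,0,0,0,0,0,0.0],[0,0,0,0,0,0,0.0],[0,0,0,0,0,0,0.0],[0,0,0,0,0,0,0.0],[0,0,0,0,0,0,0.0],[0,0,0,0,0,0,0.0]]]' 60
python3 go.py .4118 .3422 .112 -15.7
```

```text
t: 4.6
eef_pos: [0.4119, 0.341, 0.1108]
tool_rot: [0.001, 0.991, -0.136, -0.001]
contact_force: [-0.3, 0.1, -2.4]
gripper_width: 0.201
t 4.6 pos [0.4119 0.341  0.1108] F [-0.3  0.1 -2.4] g 0.201 q [-0.38  0.58 -0.55  2.    0.47  0.69 -1.49]
yaw now -15.67
shift [-0.0004 -0.0012 -0.0012] turn [0.0026 0.0017 0.0005]
shift in final axes [-0.0004 -0.0012 -0.0012]
```

```bash
python3 -m creep '[[[0,0,0,0,0,-0.008,0.0],[0,0,0,0,0,-0.02,0.0],[0,0,0,0,0,-0.035,0.0],[0,0,0,0,0,-0.04,0.0],[0,0,0,0,0,-0.04,0.0],[0,0,0,0,0,-0.04,0.0],[0,0,0,0,0,-0.02,0.0],[0,0,0,0,0,0,0.0]]]' 90
python3 go.py .6045 .0385 .31 3.5;python3 -c "
from h import *
cam('side','s2.png')"
```

```text
t: 5.27
eef_pos: [0.4087, 0.3387, 0.321]
tool_rot: [0.006, 0.991, -0.135, -0.006]
contact_force: [1.2, 0.5, -5.3]
gripper_width: 0.194
t 5.2667 pos [0.4087 0.3387 0.321 ] F [ 1.2  0.5 -5.3] g 0.194 q [-0.23  0.31 -0.69  1.83  0.21  1.1  -1.28]
yaw now -15.49
shift [0.2689 0.2369 0.0115] turn [ 0.0119  0.0124 -0.3313]
shift in final axes [0.1771 0.3116 0.011 ]
```

View pics/s2.png

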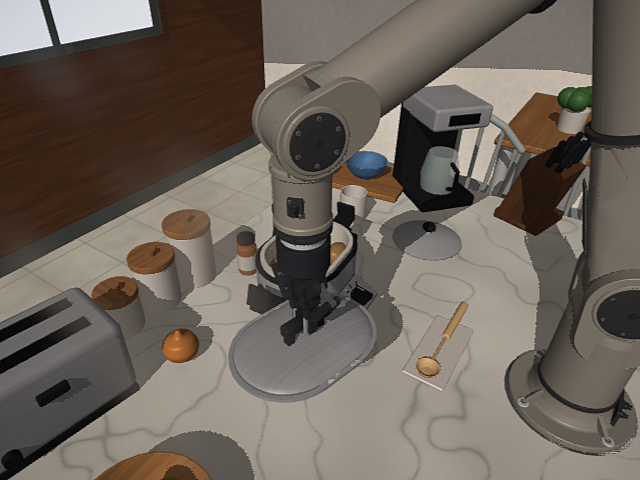

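```bash
python3 -m creep '[[[0.005,0.005,-0.0663,0.0200,0.0180,0,0.0],[0.003,0.003,-0.0663,0.0253,0.0254,0,0.0],[0,0,-0.0663,0.0235,0.027,0,0.0],[0,0,-0.0663,0.0217,0.0285,0,0.0],[0,0,-0.0663,0.0198,0.0299,0,0.0],[0,0,0,0.0177,0.0311,0,0.0],[0,0,0,0.0177,0.0311,0,0.0],[0,0,0,0.0177,0.0311,0,0.0],[0,0,0,0.0177,0.0311,0,0.0],[0,0,0,0.011,0.02,0,0.0],[0,0,0,0,0.0,0,0.0],[0,0,0,0,0.0,0,0.0]]]' 90
python3 go.py .6045 .0385 .31 3.5
```

```text
t: 6.32
eef_pos: [0.5896, 0.0411, 0.2874]
tool_rot: [0.007, 0.999, 0.044, -0.024]
contact_force: [-1.3, 1.5, -4.7]
gripper_width: 0.196
t 6.3167 pos [0.5896 0.0411 0.2874] F [-1.3  1.5 -4.7] g 0.196 q [ 0.27  0.44 -0.59  1.72  0.27  1.12 -0.32]
yaw now 5.05
shift [ 0.0135  0.0042 -0.0232] turn [0.0127 0.0481 0.0274]
shift in final axes [ 0.0147  0.0035 -0.0226]
```

```bash
python3 -m creep '[[[0.012,0.045,0.027,0.0135,0.0042,-0.02,0.0],[0.004,0.015,0.008,0.003,0.001,-0.003,0.0],[0,0,0,0,0,0,0.0]]]' 90
python3 go.py .6045 .0385 .30 3.5
cat > fit.py <<'E'
from h import *
th=np.radians(3.5);R=np.array([[np.cos(th),np.sin(th)],[-np.sin(th),np.cos(th)]])
o=get_obs();zl=o['eef_pos'][2]-.1108
for n in ['scene','side']:
    c=cam(n,n+'_%d.png'%(o['t']*100));P=pts(c);ok=c['range_z']>0
    m=ok&(P[...,2]>zl+.004)&(P[...,2]<zl+.02)&(abs(P[...,0]-.6)<.2)&(abs(P[...,1]-.04)<.2)&(c['color'].max(-1)>70)
    k,l,s,_=cv2.connectedComponentsWithStats(m.astype(np.uint8))
    q=P[m] ; print(n,len(q),cv2.minAreaRect((q[:,:2]*1000).astype(np.float32)))
    h=cv2.convexHull((q[:,:2]*1000).astype(np.float32))[:,0]
    print('  extents',((q[:,:2]@R.T).min(0)*1000).round(1),((q[:,:2]@R.T).max(0)*1000).round(1), 'z',np.percentile(q[:,2],[5,50,95]).round(4))
E
python3 fit.py
```

```text
t: 6.57
eef_pos: [0.6038, 0.0378, 0.3023]
tool_rot: [-0.002, 1.0, 0.027, -0.0]
contact_force: [-0.4, -0.5, -4.8]
gripper_width: 0.198
t 6.5667 pos [0.6038 0.0378 0.3023] F [-0.4 -0.5 -4.8] g 0.198 q [ 0.28  0.43 -0.59  1.7   0.26  1.09 -0.33]
yaw now 3.08
shift [ 0.0008 -0.0007  0.0023] turn [-0.0041 -0.0001 -0.0074]
shift in final axes [ 0.0008 -0.0007  0.0023]
scene 1843 ((602.6345825195312, 39.91844177246094), (185.71961975097656, 250.11239624023438), 3.1181929111480713)
  extents [ 511.  -122.1] [696.8 128.1] z [0.2034 0.2077 0.2111]
side 1136 ((605.1306762695312, 41.51122283935547), (183.56727600097656, 255.2586669921875), 3.4885506629943848)
  extents [ 514.8 -123.1] [698.3 132.1] z [0.2023 0.2067 0.211 ]
```

Lid over the crock, both cameras put it about 1 mm off the rim. I nudge it and lower.

```bash
python3 -m creep '[[[-0.004,0,-0.007,0.0008,0.0010,0.01,0.0],[0,0,0,0,0,0.015,0.0],[0,0,0,0,0,0.009,0.0],[0,0,0,0,0,0.0,0.0]]]' 90
python3 go.py .6045 .037 .2528 3.5; python3 fit.py
```

```text
t: 7.0
eef_pos: [0.6017, 0.0403, 0.264]
tool_rot: [0.001, 0.999, 0.035, -0.002]
contact_force: [-0.2, -0.2, -4.8]
gripper_width: 0.192
t 7.0 pos [0.6017 0.0403 0.264 ] F [-0.2 -0.2 -4.8] g 0.192 q [ 0.26  0.46 -0.58  1.74  0.29  1.03 -0.35]
yaw now 4.01
shift [0.0026 0.0035 0.0112] turn [0.001  0.0047 0.0089]
shift in final axes [0.0026 0.0035 0.0112]
scene 1871 ((614.1038818359375, 17.454849243164062), (213.58277893066406, 421.9690856933594), 29.771259307861328)
  extents [ 507.7 -194.3] [792.4 198. ] z [0.1643 0.1694 0.1728]
side 1124 ((614.019775390625, 22.95159912109375), (209.0465850830078, 380.1148376464844), 28.579959869384766)
  extents [ 512.4 -146.2] [789.5 201.4] z [0.1639 0.1686 0.1727]
```

```bash
python3 -m creep '[[[0,0.004,0.008,0.003,0.0038,0,0.0],[0,0,0,0.0006,0.0006,0,0.0],[0,0,0,0.0,0.0,0,0.0]]]' 90
python3 go.py .6045 .037 .2528 3.5; python3 fit.py
```

```text
t: 7.35
eef_pos: [0.6074, 0.0365, 0.267]
tool_rot: [0.0, 1.0, 0.031, 0.002]
contact_force: [0.0, 0.1, -4.4]
gripper_width: 0.196
t 7.35 pos [0.6074 0.0365 0.267 ] F [ 0.   0.1 -4.4] g 0.196 q [ 0.27  0.46 -0.57  1.73  0.29  1.03 -0.35]
yaw now 3.53
shift [-0.0029 -0.0007  0.0142] turn [ 0.0006 -0.0037  0.0005]
shift in final axes [-0.0028 -0.0007  0.0142]
scene 1880 ((616.5147094726562, 19.772857666015625), (213.46412658691406, 420.5541076660156), 28.40012550354004)
  extents [ 515.6 -194.6] [792.5 197.6] z [0.1676 0.1726 0.1759]
side 1225 ((617.202880859375, 24.640365600585938), (210.00436401367188, 378.35345458984375), 27.218612670898438)
  extents [ 518.8 -192.7] [788.3 198.7] z [0.166  0.1715 0.1757]
```

```bash
sed -i 's/    q=P\[m\] ;/    m=l==(1+s[1:,4].argmax()); q=P[m] ;/' fit.py; python3 -m creep '[[[0,0,0,0,0,0,0.0],[0,0,0,0.0,0.0,0,0.0]]]' 90
python3 go.py .6045 .037 .2528 3.5; python3 fit.py;python3 go.py .6045 .037 .2528 3.5
```

```text
t: 7.62
eef_pos: [0.6075, 0.0364, 0.2676]
tool_rot: [0.0, 1.0, 0.031, 0.002]
contact_force: [0.2, -0.1, -3.5]
gripper_width: 0.19
t 7.6167 pos [0.6075 0.0364 0.2676] F [ 0.2 -0.1 -3.5] g 0.19 q [ 0.27  0.46 -0.57  1.73  0.29  1.03 -0.35]
yaw now 3.51
shift [-0.0031 -0.0008  0.0148] turn [ 0.0008 -0.0047  0.0001]
shift in final axes [-0.003  -0.0008  0.0148]
scene 1724 ((606.8939819335938, 38.2103271484375), (185.82078552246094, 250.36715698242188), 0.8104150891304016)
  extents [ 513.6 -124.1] [700.2 126.5] z [0.1692 0.1731 0.1764]
side 1171 ((608.6607666015625, 48.31962585449219), (186.019775390625, 237.18505859375), 7.392700672149658)
  extents [ 519.5 -110.9] [704.4 129.9] z [0.1668 0.1719 0.1763]
t 7.7167 pos [0.6074 0.0364 0.2676] F [ 0.5  0.  -4.8] g 0.195 q [ 0.27  0.46 -0.57  1.73  0.29  1.03 -0.35]
yaw now 3.51
shift [-0.003  -0.0008  0.0147] turn [ 0.0008 -0.0045  0.0002]
shift in final axes [-0.0029 -0.0008  0.0148]
```

```bash
python3 -m creep '[[[0,-0.004,0,-0.003,-0.0006,0.003,0.0],[0,0,0,-0.0006,0.0,0.002,0.0],[0,0,0,0.0,0.0,0,0.0],[0,0,0,0.0,0.0,0,0.0]]]' 90
python3 go.py .6045 .037 .2528 3.5
```

```text
t: 8.05
eef_pos: [0.6032, 0.0369, 0.262]
tool_rot: [0.0, 1.0, 0.031, -0.0]
contact_force: [0.8, 0.4, -4.4]
gripper_width: 0.193
t 8.05 pos [0.6032 0.0369 0.262 ] F [ 0.8  0.4 -4.4] g 0.193 q [ 0.27  0.47 -0.57  1.74  0.29  1.02 -0.35]
yaw now 3.53
shift [0.0013 0.     0.0092] turn [0.0008 0.0001 0.0005]
shift in final axes [0.0013 0.     0.0092]
```

```bash
python3 -m creep '[[[0,0,0,0.0013,0,0.002,0.0],[0,0,0,0,0.0,0.002,0.0],[0,0,0,0.0,0.0,0,0.0]]]' 90
python3 go.py .6045 .037 .2528 3.5
```

```text
t: 8.3
eef_pos: [0.6046, 0.037, 0.2575]
tool_rot: [0.0, 1.0, 0.031, -0.0]
contact_force: [0.2, -0.0, -4.1]
gripper_width: 0.2
t 8.3 pos [0.6046 0.037  0.2575] F [ 0.2 -0.  -4.1] g 0.2 q [ 0.27  0.47 -0.57  1.74  0.29  1.01 -0.35]
yaw now 3.53
shift [-0.0001 -0.      0.0047] turn [0.0009 0.0003 0.0005]
shift in final axes [-0.0001  0.      0.0047]
```

The skirt is about 3 mm below the rim with no contact force, so I keep lowering.

```bash
python3 -m creep '[[[0,0,0,0,0,0.0015,0.0],[0,0,0,0,0.0,0.0015,0.0],[0,0,0,0.0,0.0,0.0005,0.0],[0,0,0,0.0,0.0,0,0.0]]]' 90
python3 go.py .6045 .037 .2528 3.5
```

```text
t: 8.63
eef_pos: [0.6047, 0.037, 0.2534]
tool_rot: [0.0, 1.0, 0.031, -0.0]
contact_force: [0.2, 0.3, -4.4]
gripper_width: 0.193
t 8.6333 pos [0.6047 0.037  0.2534] F [ 0.2  0.3 -4.4] g 0.193 q [ 0.26  0.48 -0.57  1.75  0.3   1.01 -0.35]
yaw now 3.53
shift [-0.0002  0.      0.0006] turn [0.0007 0.0005 0.0005]
shift in final axes [-0.0002  0.      0.0006]
```

```bash
python3 -m creep '[[[0,0,0,0,0,0.001,0.0],[0,0,0,0,0.0,0.0005,0.0],[0,0,0,0.0,0.0,0.0,0.0]]]' 90
python3 go.py .6045 .037 .2528 3.5
```

```text
t: 8.88
eef_pos: [0.6048, 0.0371, 0.253]
tool_rot: [0.001, 1.0, 0.031, 0.0]
contact_force: [-0.0, -0.1, -3.3]
gripper_width: 0.19
t 8.8833 pos [0.6048 0.0371 0.253 ] F [-0.  -0.1 -3.3] g 0.19 q [ 0.26  0.48 -0.57  1.75  0.3   1.01 -0.36]
yaw now 3.52
shift [-0.0003  0.0001  0.0002] turn [ 0.0013 -0.0001  0.0004]
shift in final axes [-0.0003  0.0001  0.0002]
```

```bash
python3 -m creep '[[[0,0,0,0,0,0.001,0.0],[0,0,0,0,0.0,0.001,0.0],[0,0,0,0.0,0.0,0.0,0.0]]]' 90
python3 go.py .6045 .037 .2528 3.5
python3 -m creep '[[[0,0,0,0,0,0,0.015],[0,0,0,0,0.0,0,0.03],[0,0,0,0.0,0.0,0.0,0.045],[0,0,0,0.0,0.0,0.0,0.045],[0,0,0,0.0,0.0,0.0,0.045]]]' 40
python3 go.py .6045 .037 .2528 3.5
```

```text
t: 9.13
eef_pos: [0.605, 0.0372, 0.2531]
tool_rot: [0.001, 1.0, 0.031, 0.001]
contact_force: [0.5, -0.4, -4.5]
gripper_width: 0.195
t 9.1333 pos [0.605  0.0372 0.2531] F [ 0.5 -0.4 -4.5] g 0.195 q [ 0.26  0.48 -0.57  1.75  0.3   1.   -0.36]
yaw now 3.5
shift [-0.0005  0.0001  0.0003] turn [ 0.0022 -0.0011  0.0001]
shift in final axes [-0.0005  0.0001  0.0003]
t: 9.55
eef_pos: [0.6066, 0.0377, 0.2541]
tool_rot: [0.0, 1.0, 0.031, 0.003]
contact_force: [0.1, 0.3, -0.2]
gripper_width: 0.527
t 9.55 pos [0.6066 0.0377 0.2541] F [ 0.1  0.3 -0.2] g 0.527 q [ 0.26  0.48 -0.57  1.74  0.3   1.   -0.36]
yaw now 3.51
shift [-0.0022  0.0006  0.0013] turn [ 0.0011 -0.0058  0.0001]
shift in final axes [-0.0022  0.0006  0.0013]
```

```bash
python3 -m creep '[[[0,0,0,0,0,-0.015,0.05],[0,0,0,0,0.0,-0.03,0.05],[0,0,0,0.0,0.0,-0.03,0.03],[0,0,0,0.0,0,-0.02,0.0],[0,0,0,0.0,0.0,0.0,0.0]]]' 40
python3 go.py .592 .2556 .33 3.5
python3 - <<'E'
from h import *
th=np.radians(3.5);R=np.array([[np.cos(th),np.sin(th)],[-np.sin(th),np.cos(th)]])
for n in ['scene','side','wrist']:
    c=cam(n,'lid_%s.png'%n);P=pts(c);ok=c['range_z']>0
    L=(P[...,:2]-np.array([.6046,.039]))@R.T;x,y=L[...,0],L[...,1]
    r=np.hypot(x,np.sign(y)*np.maximum(abs(y)-.035,0))
    for a,b in ((.083,.09),(.092,.1)):
        m=ok&(r>a)&(r<b)&(P[...,2]>.1)&(P[...,2]<.18)
        for nm,mm in (('+x',x>.05),('-x',x<-.05),('+y',y>.1),('-y',y<-.1)):
            k=m&mm
            if k.sum()>5: print(n,a,nm,k.sum(),np.median(P[k][:,2]).round(4))
E
```

```text
t: 9.97
eef_pos: [0.6059, 0.038, 0.3518]
tool_rot: [-0.0, 1.0, 0.031, 0.002]
contact_force: [1.0, 0.1, 0.8]
gripper_width: 0.168
t 9.9667 pos [0.6059 0.038  0.3518] F [1.  0.1 0.8] g 0.168 q [ 0.29  0.39 -0.6   1.64  0.23  1.19 -0.3 ]
yaw now 3.55
shift [-0.0005 -0.2181  0.0218] turn [ 0.0001 -0.0033  0.0009]
shift in final axes [-0.0006 -0.2181  0.0218]
scene 0.083 +x 809 0.1548
scene 0.083 -x 209 0.1585
scene 0.083 +y 188 0.1576
scene 0.083 -y 199 0.1578
scene 0.092 +x 1519 0.1269
scene 0.092 -x 13 0.156
scene 0.092 +y 220 0.1399
scene 0.092 -y 255 0.1404
side 0.083 +x 104 0.1572
side 0.083 -x 465 0.1514
side 0.083 +y 292 0.1539
side 0.083 -y 45 0.1564
side 0.092 +x 94 0.1405
side 0.092 -x 834 0.1251
side 0.092 +y 528 0.1281
side 0.092 -y 11 0.1402
wrist 0.083 +x 2442 0.1571
wrist 0.083 -x 2558 0.157
wrist 0.083 +y 1949 0.1569
wrist 0.083 -y 215 0.1571
wrist 0.092 +x 1265 0.14
wrist 0.092 -x 1618 0.14
wrist 0.092 +y 2438 0.1399
```

View pics/lid_wrist.png

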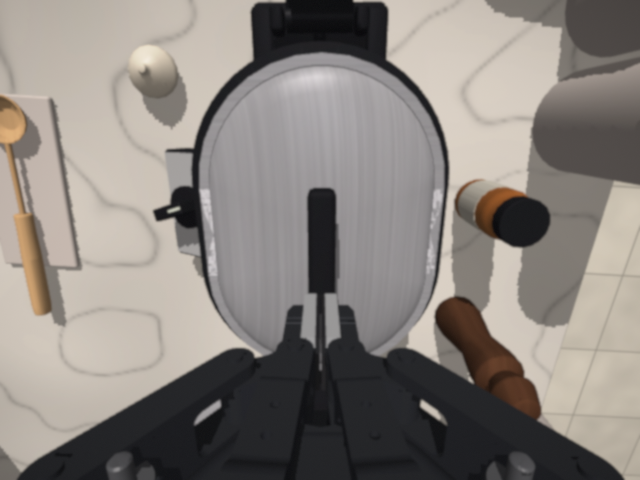

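View pics/lid_side.png

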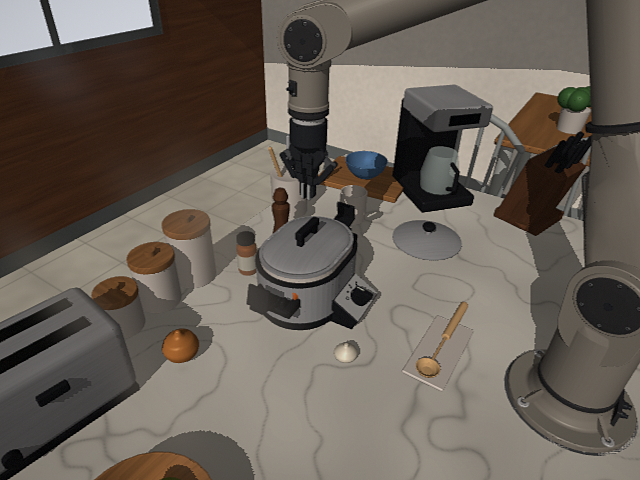

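The lid is home: the flange top reads 0.157 m all round, level. Next is the left clip.

```bash
python3 -m creep '[[[0,0,0,0,-0.03,0,0.0],[0,0,0,0,-0.038,0.0,0.0],[0,0,0,0.0,-0.038,0.0,0.0],[0,0,0,0.0,-0.038,0,0.0],[0,0,0,0.0,-0.038,0,0.0],[0,0,0,0.0,-0.03,0,0.0],[0,0,0,0.0,-0.01,0,0.0],[0,0,0,0.0,0,0,0.0],[0,0,0,0.0,0,0,0.0]]]' 40
python3 go.py .5911 .2596 .229 3.5
```

```text
t: 10.87
eef_pos: [0.587, 0.2605, 0.328]
tool_rot: [0.005, 1.0, 0.027, -0.014]
contact_force: [0.4, -0.5, 0.6]
gripper_width: -0.004
t 10.8667 pos [0.587  0.2605 0.328 ] F [ 0.4 -0.5  0.6] g -0.004 q [-0.07  0.49 -0.63  1.56  0.29  1.22 -0.7 ]
yaw now 3.1
shift [0.0068 0.0001 0.0989] turn [ 0.0095  0.0278 -0.0069]
shift in final axes [0.004  0.0011 0.099 ]
```

```bash
python3 -m creep '[[[0.009,0.027,-0.007,0.005,0,0.02,0.0],[0,0,0,0.001,0,0.035,0.0],[0,0,0,0.0,0,0.03,0.0],[0,0,0,0.0,0,0.01,0],[0,0,0,0.0,0,0,0.0],[0,0,0,0.0,0,0,0.0]]]' 40
python3 go.py .5911 .2596 .229 3.5;  python3 -c "
from h import *
cam('scene','c1.png')
c=cam('wrist','c1w.png')"
```

```text
t: 11.37
eef_pos: [0.596, 0.2482, 0.228]
tool_rot: [0.004, 1.0, 0.025, 0.0]
contact_force: [0.2, -0.6, -0.1]
gripper_width: 0.002
t 11.3667 pos [0.596  0.2482 0.228 ] F [ 0.2 -0.6 -0.1] g 0.002 q [-0.07  0.58 -0.59  1.67  0.37  1.02 -0.74]
yaw now 2.82
shift [-0.0044 -0.0117 -0.0011] turn [ 0.0075  0.0001 -0.0118]
shift in final axes [-0.0042 -0.0117 -0.001 ]
```

View pics/c1.png

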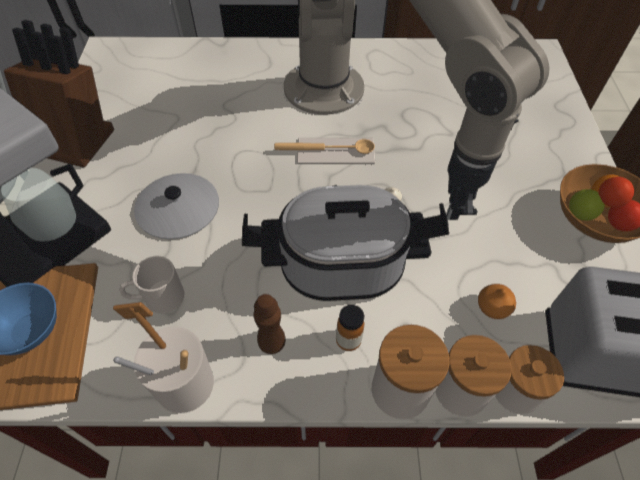

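View pics/c1w.png

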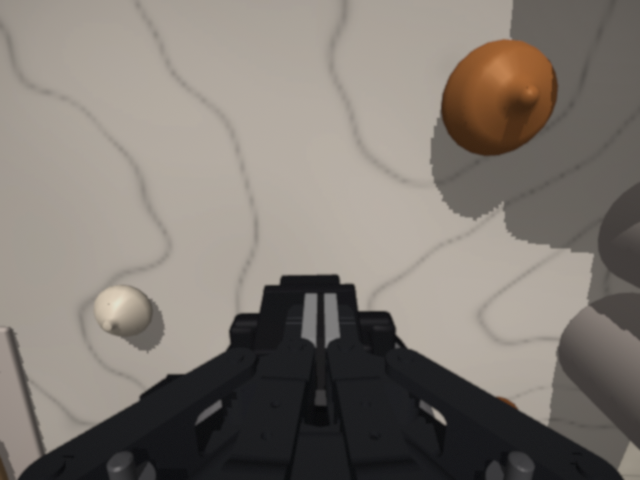

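Scene picture: the fingertips at (463,210) are just outside the left clip's nose at (443,215). I push in along the arc.

```bash
python3 -m creep '[[[0.007,0,-0.012,-0.004,0.004,-0.002,0.0],[0,0,0,0,0.007,-0.006,0.0],[0,0,0,0.0,0.006,-0.005,0.0],[0,0,0,0.0,0.0,0,0]]]' 40
python3 go.py .5935 .2339 .239 3.5;  python3 -c "
from h import *
cam('scene','c2.png')"
```

```text
t: 11.8
eef_pos: [0.5949, 0.2318, 0.249]
tool_rot: [-0.002, 0.999, 0.032, 0.005]
contact_force: [0.3, -0.6, 0.1]
gripper_width: -0.001
t 11.8 pos [0.5949 0.2318 0.249 ] F [ 0.3 -0.6  0.1] g -0.001 q [-0.03  0.54 -0.61  1.67  0.35  1.03 -0.69]
yaw now 3.64
shift [-0.0013 -0.0021  0.0099] turn [-0.0047 -0.0096  0.0025]
shift in final axes [-0.0012 -0.0021  0.01  ]
```

View pics/c2.png

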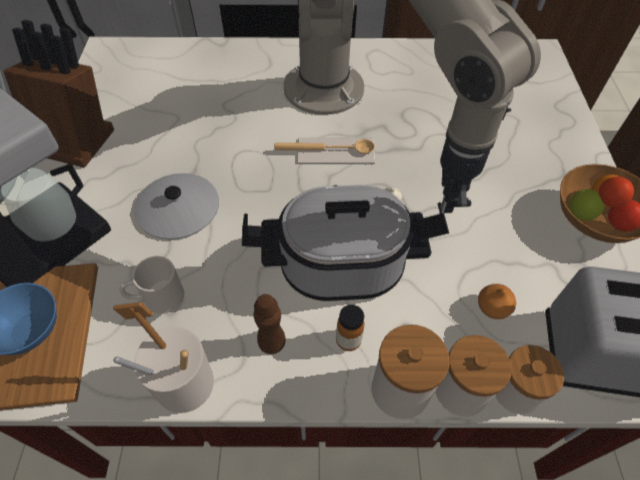

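The tip rose too high, almost above the nose. I back out, lower and redo it.

```bash
python3 -m creep '[[[-0.004,-0.009,0.002,-0.001,-0.012,0,0.0],[0,0,0,0,-0.007,0,0.0],[0,0,0,0.0,0,0.01,0.0],[0,0,0,0.0,0.0,0.008,0],[0,0,0,0.0,0.0,0.0,0],[0,0,0,0.0,0.0,0.0,0]]]' 40
python3 go.py .5930 .2480 .229 3.5;  python3 - <<'E'
from h import *
cp=np.array([.6046,.039]);th=np.radians(3.5);R=np.array([[np.cos(th),np.sin(th)],[-np.sin(th),np.cos(th)]])
c=cam('scene');P=pts(c);L=(P[...,:2]-cp)@R.T;z=P[...,2]
m=(c['range_z']>0)&(abs(L[...,0])<.024)&(L[...,1]>.15)&(L[...,1]<.22)&(z>.1)&(c['color'].max(-1)<90)
q=np.c_[L[m],z[m]]
for zz in np.arange(.11,.19,.01):
    k=abs(q[:,2]-zz)<.005
    if k.sum():print('  z%.2f'%zz,k.sum(),q[k,1].min().round(4),q[k,1].max().round(4))
E
```

```text
t: 12.35
eef_pos: [0.5919, 0.2548, 0.2293]
tool_rot: [-0.001, 1.0, 0.032, 0.0]
contact_force: [-1.3, -0.2, 0.9]
gripper_width: -0.001
t 12.35 pos [0.5919 0.2548 0.2293] F [-1.3 -0.2  0.9] g -0.001 q [-0.07  0.57 -0.6   1.67  0.37  1.01 -0.74]
yaw now 3.62
shift [0.0007 0.0068 0.0003] turn [-0.0013 -0.0003  0.0021]
shift in final axes [0.0007 0.0068 0.0003]
  z0.12 244 0.15 0.1869
  z0.13 232 0.1666 0.2032
  z0.14 16 0.19 0.2024
  z0.15 9 0.1892 0.1963
  z0.16 17 0.1852 0.2107
  z0.17 102 0.1823 0.2189
  z0.18 36 0.2047 0.2198
```

```bash
python3 -m creep '[[[0,0,0,0,0.007,0,0.0],[0,0,0,0,0.007,-0.001,0.0],[0,0,0,0.0,0.007,-0.002,0.0],[0,0,0,0.0,0.004,-0.002,0],[0,0,0,0.0,0.0,0,0]]]' 40
python3 go.py .5935 .2339 .238 3.5
```

```text
t: 12.82
eef_pos: [0.5931, 0.2327, 0.237]
tool_rot: [-0.005, 0.999, 0.033, 0.001]
contact_force: [-0.2, -0.5, 0.1]
gripper_width: 0.001
t 12.8167 pos [0.5931 0.2327 0.237 ] F [-0.2 -0.5  0.1] g 0.001 q [-0.03  0.55 -0.61  1.69  0.35  1.01 -0.69]
yaw now 3.8
shift [ 0.0005 -0.0012 -0.001 ] turn [-0.0105 -0.0028  0.0052]
shift in final axes [ 0.0005 -0.0012 -0.001 ]
```

```bash
python3 -m creep '[[[-0.01,0,0.005,0,0.006,-0.002,0.0],[0,0,0,0,0.006,-0.002,0.0],[0,0,0,0.0,0.006,-0.001,0.0],[0,0,0,0.0,0.004,-0.001,0],[0,0,0,0.0,0.0,0,0]]]' 40
python3 go.py .595 .211 .245 3.5;python3 -c "
from h import *
c=cam('scene','c3.png')
cv2.imwrite('pics/c3.png',cv2.resize(c['color'][150:300,330:530,::-1],None,fx=4,fy=4))"
```

```text
t: 13.23
eef_pos: [0.5943, 0.2163, 0.2466]
tool_rot: [-0.007, 0.999, 0.032, 0.004]
contact_force: [-0.8, 3.0, -0.1]
gripper_width: -0.003
t 13.2333 pos [0.5943 0.2163 0.2466] F [-0.8  3.  -0.1] g -0.003 q [ 0.    0.53 -0.62  1.69  0.34  1.01 -0.66]
yaw now 3.72
shift [0.0004 0.0054 0.0015] turn [-0.0136 -0.0087  0.0039]
shift in final axes [0.0004 0.0054 0.0016]
```

View pics/c3.png

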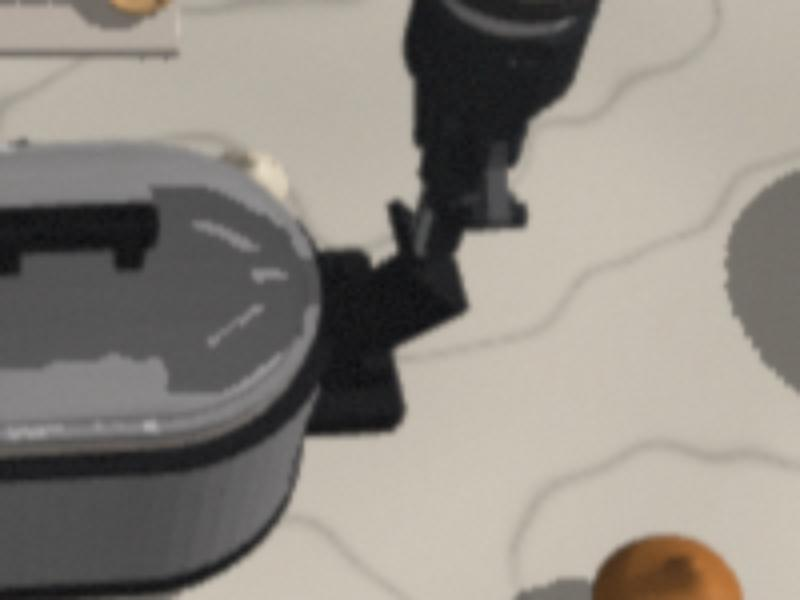

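```bash
python3 -m creep '[[[-0.013,-0.008,0.004,0,0.006,0.0015,0.0],[0,0,0,0,0.006,0.0,0.0],[0,0,0,0.0,0.005,0,0.0],[0,0,0,0.0,0.00,0,0]]]' 40
python3 go.py .595 .199 .245 3.5;python3 -c "
from h import *
c=cam('scene','c3.png')
cv2.imwrite('pics/c4.png',cv2.resize(c['color'][150:300,330:530,::-1],None,fx=4,fy=4))"
```

```text
t: 13.62
eef_pos: [0.5953, 0.2072, 0.2492]
tool_rot: [-0.006, 0.999, 0.033, 0.003]
contact_force: [-0.3, 2.8, 0.8]
gripper_width: -0.0
t 13.6167 pos [0.5953 0.2072 0.2492] F [-0.3  2.8  0.8] g -0.0 q [ 0.02  0.53 -0.62  1.69  0.34  1.02 -0.64]
yaw now 3.83
shift [-0.0009  0.0083  0.004 ] turn [-0.0127 -0.0071  0.0059]
shift in final axes [-0.0008  0.0082  0.0042]
```

View pics/c4.png

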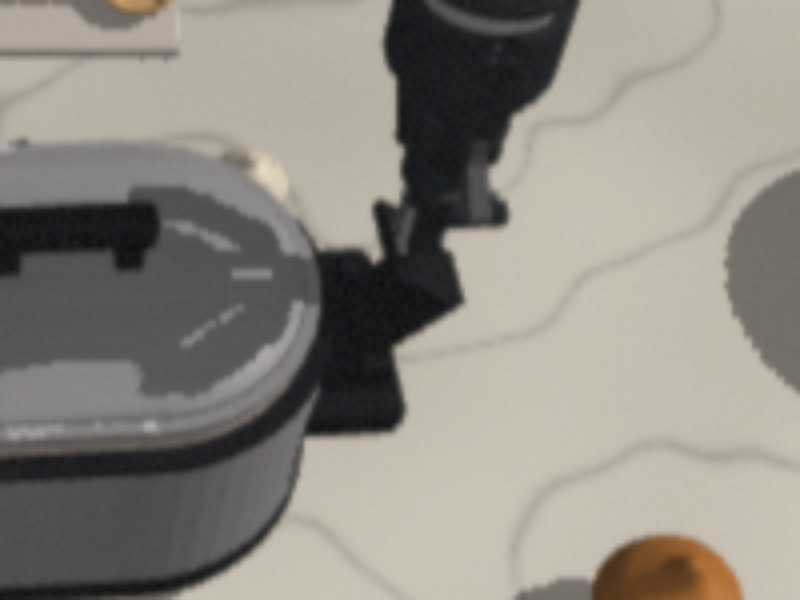

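```bash
python3 -m creep '[[[-0.01,-0.007,0.005,0,0.010,0.004,0.0],[0,0,0,0,0.010,0.003,0.0],[0,0,0,0.0,0.008,0.003,0.0],[0,0,0,0.0,0.00,0,0]]]' 40
python3 go.py .595 .190 .245 3.5;python3 -c "
from h import *
c=cam('scene','c3.png')
cv2.imwrite('pics/c5.png',cv2.resize(c['color'][150:300,330:530,::-1],None,fx=4,fy=4))"
```

```text
t: 14.0
eef_pos: [0.5972, 0.1867, 0.2484]
tool_rot: [-0.005, 0.999, 0.034, 0.004]
contact_force: [-0.2, -0.6, -1.9]
gripper_width: 0.0
t 14.0 pos [0.5972 0.1867 0.2484] F [-0.2 -0.6 -1.9] g 0.0 q [ 0.05  0.52 -0.61  1.71  0.34  1.01 -0.61]
yaw now 3.85
shift [-0.002  -0.0034  0.0034] turn [-0.0103 -0.0079  0.0062]
shift in final axes [-0.002  -0.0034  0.0034]
```

View pics/c5.png

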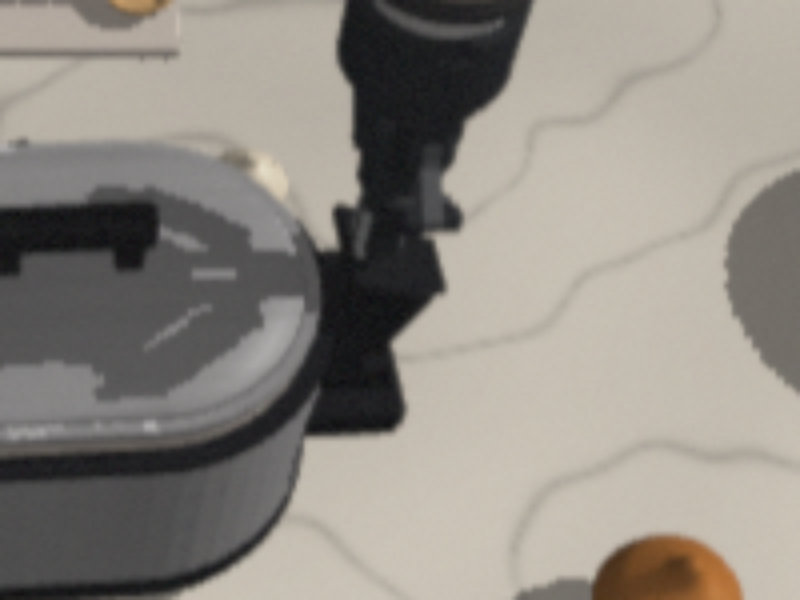

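```bash
python3 -m creep '[[[-0.01,-0.008,0.005,0,0.0,0.006,0.0],[0,0,0,0,0.004,0.007,0.0],[0,0,0,0.0,0.004,0.007,0.0],[0,0,0,0.0,0.00,0,0]]]' 40
python3 go.py .595 .180 .240 3.5;python3 -c "
from h import *
c=cam('scene','c3.png')
cv2.imwrite('pics/c6.png',cv2.resize(c['color'][150:300,330:530,::-1],None,fx=4,fy=4))"
```

```text
t: 14.38
eef_pos: [0.6052, 0.1714, 0.239]
tool_rot: [0.007, 1.0, 0.027, 0.008]
contact_force: [0.7, 0.0, 0.2]
gripper_width: -0.005
t 14.3833 pos [0.6052 0.1714 0.239 ] F [0.7 0.  0.2] g -0.005 q [ 0.05  0.53 -0.59  1.71  0.36  1.   -0.62]
yaw now 3.08
shift [-0.0097 -0.0091 -0.0013] turn [ 0.0147 -0.0155 -0.0075]
shift in final axes [-0.0097 -0.0092 -0.001 ]
```

View pics/c6.png

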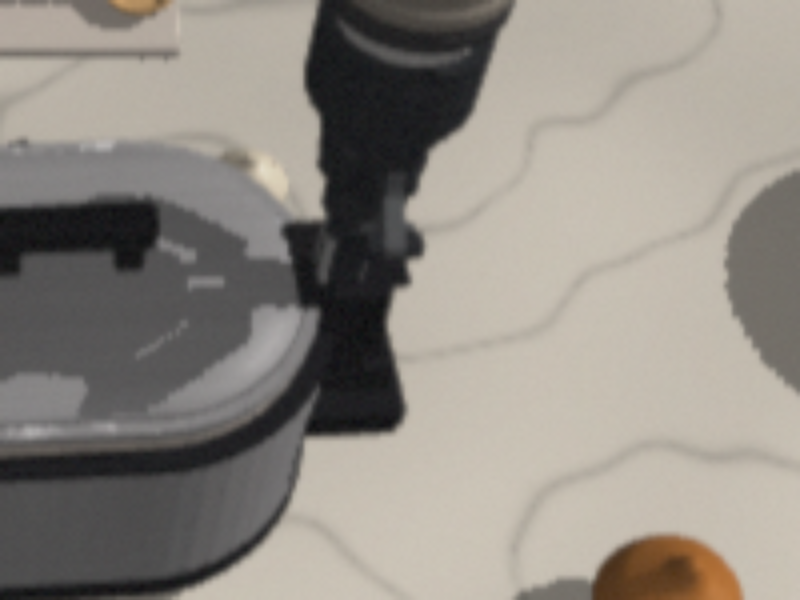

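It snapped over: the nose lies on the rim at about (305,260) in the crop. I raise, check, and go to the right side.

```bash
python3 -m creep '[[[0,0,0,0,0.0,-0.015,0.0],[0.014,-0.015,-0.007,0,0,-0.03,0.0],[0,0,0,0.0,0.0,-0.03,0.0],[0,0,0,0.0,0.01,-0.01,0],[0,0,0,0,0.03,0,0],[0,0,0,0,0.038,0,0],[0,0,0,0,0.038,0,0],[0,0,0,0,0.038,0,0],[0,0,0,0,0.038,0,0],[0,0,0,0,0.038,0,0],[0,0,0,0,0.038,0,0],[0,0,0,0,0.038,0,0],[0,0,0,0,0.038,0,0],[0,0,0,0,0.02,0,0],[0,0,0,0,0,0,0],[0,0,0,0,0,0,0]]]' 40
python3 go.py .6184 -.1866 .3 3.5;python3 - <<'E'
from h import *
cp=np.array([.6046,.039]);th=np.radians(3.5);R=np.array([[np.cos(th),np.sin(th)],[-np.sin(th),np.cos(th)]])
c=cam('scene');P=pts(c);L=(P[...,:2]-cp)@R.T;z=P[...,2]
m=(c['range_z']>0)&(abs(L[...,0])<.024)&(L[...,1]>.105)&(L[...,1]<.22)&(z>.1)&(c['color'].max(-1)<70)
q=np.c_[L[m],z[m]]
for yy in np.arange(.11,.21,.008):
    k=abs(q[:,1]-yy)<.004
    if k.sum():print('  y%.3f'%yy,k.sum(),q[k,2].min().round(4),q[k,2].max().round(4))
cv2.imwrite('pics/c7.png',cv2.resize(c['color'][150:300,230:480,::-1],None,fx=3,fy=3))
E
```

```text
t: 15.77
eef_pos: [0.6212, -0.2179, 0.3109]
tool_rot: [0.005, 0.999, 0.03, -0.013]
contact_force: [-0.0, 0.8, 0.2]
gripper_width: 0.002
t 15.7667 pos [ 0.6212 -0.2179  0.3109] F [-0.   0.8  0.2] g 0.002 q [ 0.6   0.5  -0.52  1.55  0.28  1.18  0.08]
yaw now 3.39
shift [-0.0006 -0.0315  0.0107] turn [ 0.0091  0.026  -0.0019]
shift in final axes [-0.0009 -0.0314  0.0109]
  y0.110 35 0.159 0.1682
  y0.118 90 0.1581 0.1704
  y0.126 99 0.1389 0.1704
  y0.134 99 0.1018 0.1697
  y0.142 122 0.1018 0.1695
  y0.150 203 0.1013 0.1709
  y0.158 77 0.1176 0.1701
  y0.166 26 0.1028 0.1689
```

View pics/c7.png

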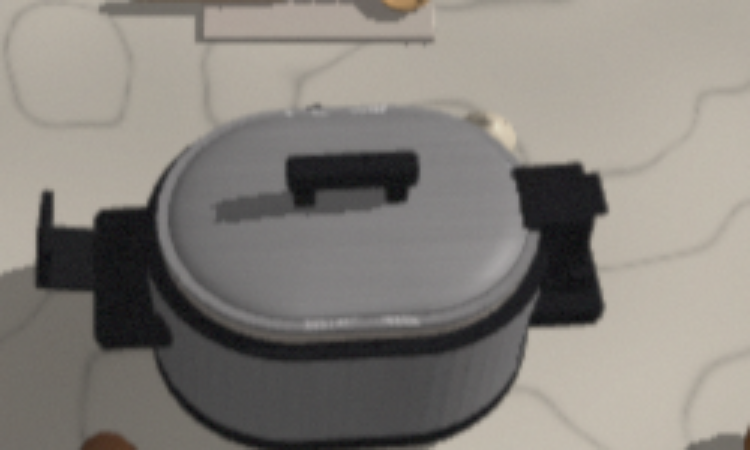

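```bash
python3 -m creep '[[[0.009,0.026,-0.002,0,-0.02,0.0,0.0],[0,0,0,0,-0.01,0.015,0.0],[0,0,0,0.0,0.0,0.03,0.0],[0,0,0,0.0,0,0.025,0],[0,0,0,0,0,0.005,0],[0,0,0,0,0,0,0]]]' 40
python3 go.py .6184 -.1800 .229 3.5
```

```text
t: 16.32
eef_pos: [0.6195, -0.1768, 0.2332]
tool_rot: [-0.001, 0.999, 0.037, 0.001]
contact_force: [-0.2, 0.0, -0.0]
gripper_width: 0.0
t 16.3167 pos [ 0.6195 -0.1768  0.2332] F [-0.2  0.  -0. ] g 0.0 q [ 0.56  0.55 -0.52  1.67  0.31  1.    0.  ]
yaw now 4.21
shift [-0.0013  0.0031  0.0042] turn [-0.0026 -0.0016  0.0123]
shift in final axes [-0.0013  0.0031  0.0042]
```

```bash
python3 -m creep '[[[0,0,0.012,0,-0.007,0.002,0.0],[0,0,0,0,-0.007,0,0.0],[0,0,0,0.0,-0.007,-0.002,0.0],[0,0,0,0.0,-0.007,-0.002,0],[0,0,0,0.0,-0.006,-0.002,0],[0,0,0,0.0,-0.006,-0.001,0],[0,0,0,0,0,0,0]]]' 40
python3 go.py .615 -.1332 .245 3.5;python3 -c "
from h import *
c=cam('scene','c3.png')
cv2.imwrite('pics/c8.png',cv2.resize(c['color'][150:300,200:400,::-1],None,fx=4,fy=4))"
```

```text
t: 16.9
eef_pos: [0.6194, -0.1425, 0.2488]
tool_rot: [0.008, 1.0, 0.026, 0.005]
contact_force: [-1.0, 0.3, -0.6]
gripper_width: -0.006
t 16.9 pos [ 0.6194 -0.1425  0.2488] F [-1.   0.3 -0.6] g -0.006 q [ 0.5   0.51 -0.52  1.69  0.31  1.01 -0.08]
yaw now 3.01
shift [-0.004  -0.0096  0.0036] turn [ 0.0163 -0.0101 -0.0086]
shift in final axes [-0.0038 -0.0096  0.0038]
```

View pics/c8.png

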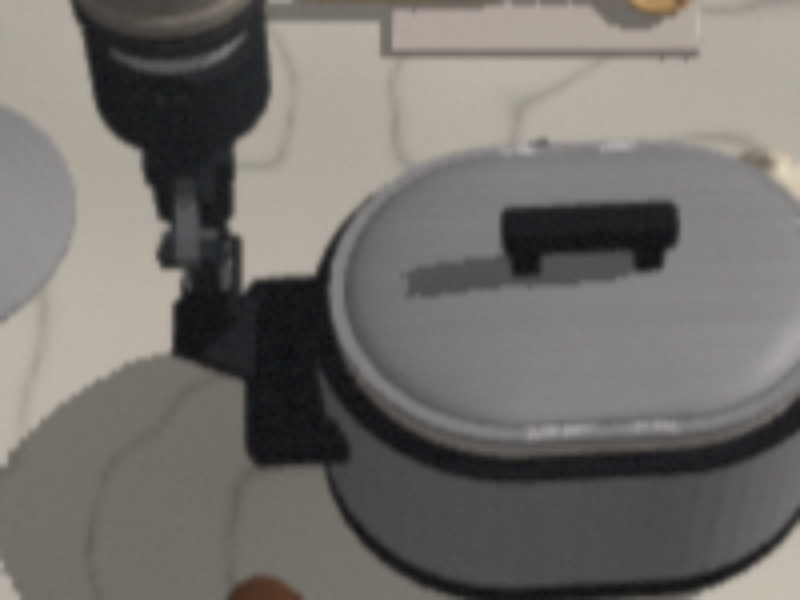

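```bash
python3 -m creep '[[[0.016,-0.01,-0.009,-0.002,-0.006,0.005,0.0],[0,0,0,0,-0.009,0.003,0.0],[0,0,0,0.0,-0.009,0.002,0.0],[0,0,0,0.0,-0.008,0.003,0],[0,0,0,0,0,0,0]]]' 40
python3 go.py .615 -.1152 .245 3.5;python3 -c "
from h import *
c=cam('scene','c3.png')
cv2.imwrite('pics/c9.png',cv2.resize(c['color'][150:300,200:400,::-1],None,fx=4,fy=4))"
```

```text
t: 17.37
eef_pos: [0.6198, -0.1298, 0.2519]
tool_rot: [0.015, 1.0, 0.023, 0.007]
contact_force: [0.4, -0.5, 0.0]
gripper_width: -0.004
t 17.3667 pos [ 0.6198 -0.1298  0.2519] F [ 0.4 -0.5  0. ] g -0.004 q [ 0.48  0.5  -0.52  1.7   0.32  1.01 -0.11]
yaw now 2.63
shift [-0.0042 -0.0151  0.0064] turn [ 0.0313 -0.0123 -0.0154]
shift in final axes [-0.0039 -0.0149  0.0069]
```

View pics/c9.png

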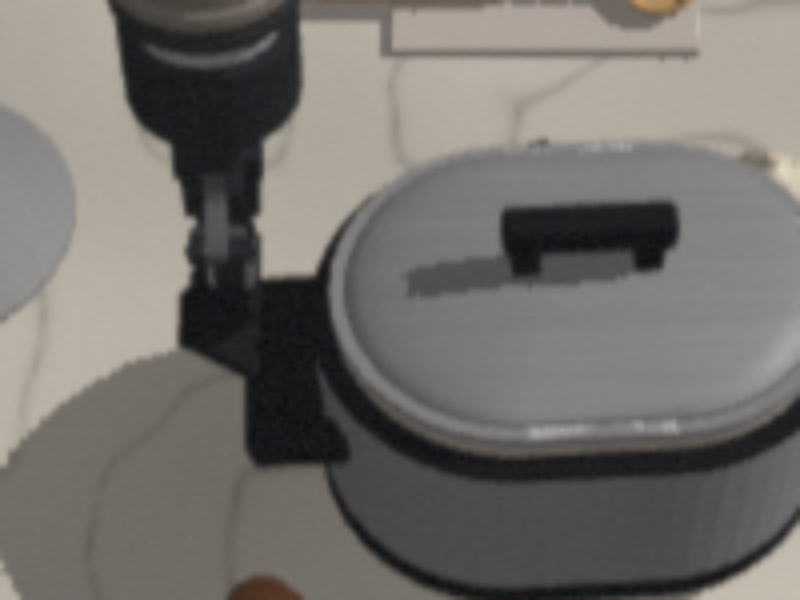

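The tip has crept up to the nose's very end. I back off, lower, and retake with a firmer downward bias.

```bash
python3 -m creep '[[[0.03,-0.012,-0.015,-0.003,0.010,0,0.0],[0,0,0,0,0.010,0.0,0.0],[0,0,0,0.0,0.0,0.008,0.0],[0,0,0,0.0,0,0.005,0],[0,0,0,0,0,0,0]]]' 40
python3 go.py .616 -.155 .240 3.5
```

```text
t: 17.83
eef_pos: [0.622, -0.1507, 0.2413]
tool_rot: [0.0, 1.0, 0.03, 0.006]
contact_force: [-0.2, -0.5, -0.7]
gripper_width: -0.0
t 17.8333 pos [ 0.622  -0.1507  0.2413] F [-0.2 -0.5 -0.7] g -0.0 q [ 0.52  0.53 -0.52  1.68  0.31  1.   -0.05]
yaw now 3.41
shift [-0.0063  0.004   0.0012] turn [ 0.0009 -0.011  -0.0016]
shift in final axes [-0.0063  0.004   0.0013]
```

```bash
python3 -m creep '[[[0,-0.01,0,-0.004,-0.007,0.003,0.0],[0,0,0,0,-0.009,0.003,0.0],[0,0,0,0.0,-0.009,0.004,0.0],[0,0,0,0.0,-0.009,0.004,0]]]' 40
python3 go.py .615 -.1152 .245 3.5;python3 -c "
from h import *
c=cam('scene','c3.png')
cv2.imwrite('pics/c10.png',cv2.resize(c['color'][150:300,200:400,::-1],None,fx=4,fy=4))"
```

```text
t: 18.17
eef_pos: [0.6232, -0.1405, 0.2424]
tool_rot: [0.02, 1.0, 0.019, 0.011]
contact_force: [-14.3, -17.5, 35.9]
gripper_width: 0.002
t 18.1667 pos [ 0.6232 -0.1405  0.2424] F [-14.3 -17.5  35.9] g 0.002 q [ 0.48  0.52 -0.51  1.7   0.34  0.99 -0.12]
yaw now 2.18
shift [-0.0072 -0.0254 -0.0038] turn [ 0.0408 -0.02   -0.0234]
shift in final axes [-0.0067 -0.0257 -0.0026]
```

View pics/c10.png

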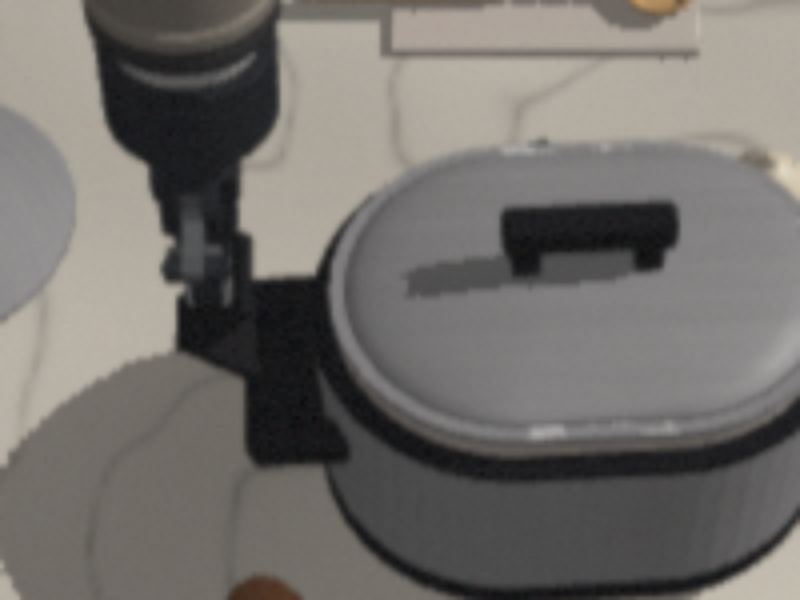

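That downward bias jammed it (36 N), so I stop and follow the contact point's own circle about the hinge, which is nearly horizontal.

```bash
python3 -m creep '[[[0,0,0,0,0.002,-0.004,0.0],[0.03,-0.02,-0.02,-0.004,0.004,-0.001,0.0],[0,0,0,0,0,0,0]]]' 40
python3 go.py .616 -.145 .244 3.5
```

```text
t: 18.47
eef_pos: [0.619, -0.1469, 0.2489]
tool_rot: [0.008, 1.0, 0.028, 0.001]
contact_force: [0.0, -1.3, -0.8]
gripper_width: -0.003
t 18.4667 pos [ 0.619  -0.1469  0.2489] F [ 0.  -1.3 -0.8] g -0.003 q [ 0.51  0.52 -0.52  1.68  0.31  1.02 -0.06]
yaw now 3.19
shift [-0.0029 -0.0021  0.0049] turn [ 0.0155 -0.0012 -0.0054]
shift in final axes [-0.0029 -0.0021  0.0049]
```

```bash
python3 -m creep '[[[0.015,0,-0.005,-0.003,0.003,0.006,0.0],[0,0,0,0,0,0.003,0.0],[0,0,0,0,0,0,0]]]' 40
python3 go.py .616 -.150 .240 3.5
python3 -m creep '[[[0,0,0,0,-0.007,0,0.0],[0,0,0,0,-0.008,0,0.0],[0,0,0,0,-0.008,0,0]]]' 40
python3 go.py .616 -.130 .243 3.5
```

```text
t: 18.72
eef_pos: [0.6181, -0.1507, 0.2406]
tool_rot: [0.002, 1.0, 0.03, 0.004]
contact_force: [-1.2, -1.2, 4.6]
gripper_width: 0.001
t 18.7167 pos [ 0.6181 -0.1507  0.2406] F [-1.2 -1.2  4.6] g 0.001 q [ 0.52  0.53 -0.52  1.69  0.31  1.   -0.05]
yaw now 3.44
shift [-0.0021 -0.0008  0.0006] turn [ 0.0037 -0.0072 -0.0011]
shift in final axes [-0.0021 -0.0008  0.0006]
t: 18.97
eef_pos: [0.6176, -0.1406, 0.2432]
tool_rot: [0.011, 1.0, 0.024, 0.006]
contact_force: [-4.1, -13.4, 13.1]
gripper_width: -0.002
t 18.9667 pos [ 0.6176 -0.1406  0.2432] F [ -4.1 -13.4  13.1] g -0.002 q [ 0.49  0.51 -0.52  1.7   0.32  1.   -0.09]
yaw now 2.76
shift [-0.0011 -0.0107 -0.    ] turn [ 0.0228 -0.0108 -0.013 ]
shift in final axes [-0.001  -0.0107  0.0002]
```

```bash
python3 -m creep '[[[0.015,-0.01,-0.01,0,-0.011,-0.001,0.0],[0,0,0,0,-0.012,0,0.0],[0,0,0,0,-0.012,0,0]]]' 40
python3 go.py .616 -.120 .243 3.5;python3 -c "
from h import *
c=cam('scene','c3.png')
cv2.imwrite('pics/c11.png',cv2.resize(c['color'][150:300,200:400,::-1],None,fx=4,fy=4))"
```

```text
t: 19.22
eef_pos: [0.6168, -0.1249, 0.2457]
tool_rot: [0.017, 1.0, 0.02, 0.003]
contact_force: [-4.2, -7.7, 14.5]
gripper_width: -0.001
t 19.2167 pos [ 0.6168 -0.1249  0.2457] F [-4.2 -7.7 14.5] g -0.001 q [ 0.46  0.51 -0.51  1.71  0.33  1.   -0.13]
yaw now 2.35
shift [-0.0006 -0.005   0.0026] turn [ 0.035  -0.0053 -0.0202]
shift in final axes [-0.0005 -0.0049  0.0027]
```

View pics/c11.png

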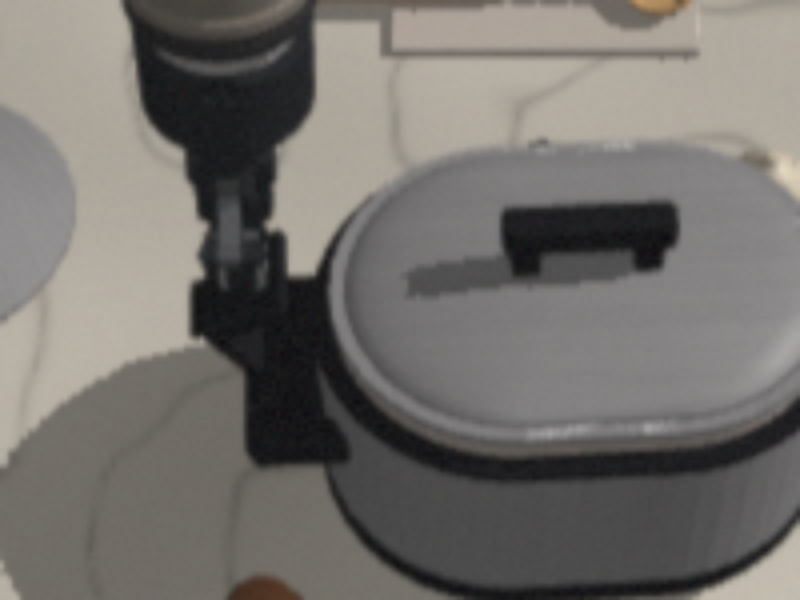

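Rotating well now (force direction about 0.5 rad, 16 N). I continue inwards with a slight descent.

```bash
python3 -m creep '[[[0.02,0,-0.01,0,-0.010,0.001,0.0],[0.01,0,-0.005,0,-0.010,0.002,0.0],[0,0,0,0,-0.008,0.003,0]]]' 40
python3 go.py .616 -.105 .243 3.5;python3 -c "
from h import *
c=cam('scene','c3.png')
cv2.imwrite('pics/c12.png',cv2.resize(c['color'][150:300,200:400,::-1],None,fx=4,fy=4))"
```

```text
t: 19.52
eef_pos: [0.6148, -0.0959, 0.2389]
tool_rot: [0.003, 1.0, 0.027, 0.003]
contact_force: [-0.2, 0.3, 0.4]
gripper_width: -0.004
t 19.5167 pos [ 0.6148 -0.0959  0.2389] F [-0.2  0.3  0.4] g -0.004 q [ 0.45  0.51 -0.53  1.72  0.31  0.99 -0.15]
yaw now 3.1
shift [ 0.0007  0.0092 -0.004 ] turn [ 0.0066 -0.0059 -0.007 ]
shift in final axes [ 0.0006  0.0091 -0.0041]
```

View pics/c12.png

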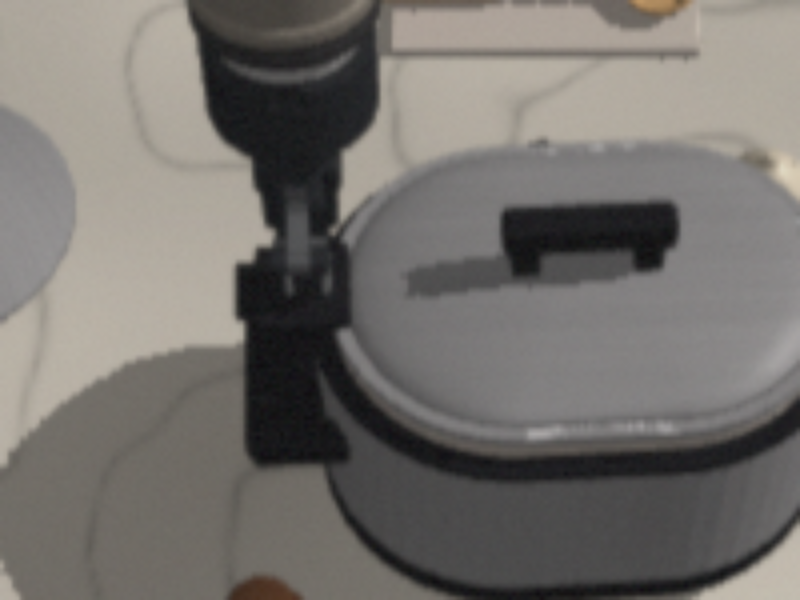

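Right clip snapped shut too. I rise and move in front to look at the dial.

```bash
python3 -m creep '[[[0,0,0,0,0.0,-0.015,0.0],[0.006,-0.006,-0.006,0,0,-0.03,0.0],[0,0,0,0.0,0.0,-0.03,0.0],[0,0,0,-0.01,-0.01,-0.01,0],[0,0,0,-0.028,-0.018,0,0],[0,0,0,-0.03,-0.02,0,0],[0,0,0,-0.03,-0.02,0,0],[0,0,0,-0.03,-0.02,0,0],[0,0,0,-0.015,-0.01,0,0],[0,0,0,0,0,0,0],[0,0,0,0,0,0,0]]]' 40
python3 go.py .45 .03 .3 3.5;python3 - <<'E'
from h import *
cp=np.array([.6046,.039]);th=np.radians(3.5);R=np.array([[np.cos(th),np.sin(th)],[-np.sin(th),np.cos(th)]])
c=cam('scene');P=pts(c);L=(P[...,:2]-cp)@R.T;z=P[...,2]
for s in (1,-1):
    m=(c['range_z']>0)&(abs(L[...,0])<.024)&(s*L[...,1]>.105)&(s*L[...,1]<.22)&(z>.1)&(c['color'].max(-1)<70)
    q=np.c_[L[m],z[m]]
    for yy in np.arange(.11,.21,.008):
        k=abs(s*q[:,1]-yy)<.004
        if k.sum():print(s,'  y%.3f'%yy,k.sum(),q[k,2].min().round(4),q[k,2].max().round(4))
cv2.imwrite('pics/d0.png',cv2.resize(c['color'][150:300,230:480,::-1],None,fx=3,fy=3))
c=cam('side');cv2.imwrite('pics/d1.png',cv2.resize(c['color'][210:340,230:400,::-1],None,fx=4,fy=4,interpolation=cv2.INTER_CUBIC))
c=cam('wrist','d2.png')
E
```

```text
t: 20.48
eef_pos: [0.4576, 0.0044, 0.3269]
tool_rot: [-0.002, 0.999, 0.035, -0.003]
contact_force: [-0.1, -0.2, 0.3]
gripper_width: -0.001
t 20.4833 pos [0.4576 0.0044 0.3269] F [-0.1 -0.2  0.3] g -0.001 q [ 0.47  0.15 -0.67  1.99  0.1   1.05 -0.17]
yaw now 4.03
shift [-0.0056 -0.026   0.0271] turn [-0.0044  0.0061  0.0093]
shift in final axes [-0.006  -0.026   0.0269]
1   y0.110 36 0.1585 0.1681
1   y0.118 90 0.1575 0.1681
1   y0.126 95 0.1383 0.1704
1   y0.134 107 0.102 0.1693
1   y0.142 121 0.1008 0.169
1   y0.150 201 0.1004 0.1708
1   y0.158 81 0.1177 0.1699
1   y0.166 26 0.1023 0.1677
-1   y0.110 5 0.1622 0.1636
-1   y0.118 87 0.1395 0.169
-1   y0.126 104 0.1384 0.1688
-1   y0.134 124 0.1006 0.1691
-1   y0.142 145 0.1008 0.1696
-1   y0.150 138 0.1025 0.1707
-1   y0.158 94 0.1174 0.1695
-1   y0.166 94 0.102 0.1701
-1   y0.174 29 0.1002 0.106
```

View pics/d0.png

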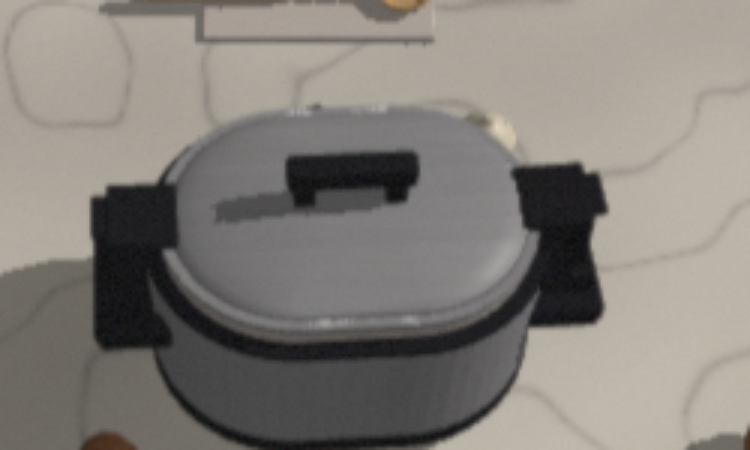

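View pics/d1.png

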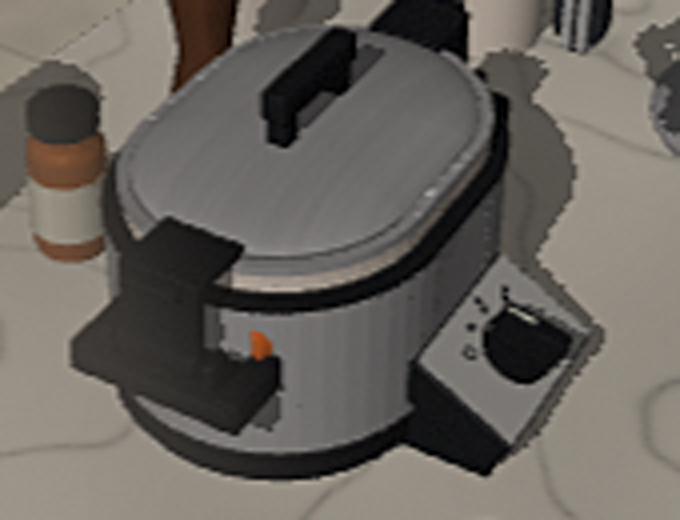

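View pics/d2.png

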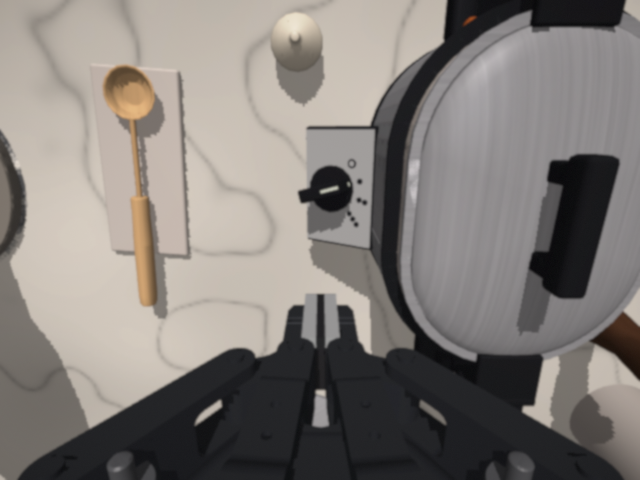

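The wrist view shows the dial disc at (331,188). The bar runs from (300,195) to (348,184), with the white pointer at the upslope end aimed at the one-dot mark (360,181), so it is on "warm". The two-dot mark is at (362,201). I get its 3-D position.

Run:
```python
from h import *
cp=np.array([.6046,.039]);th=np.radians(3.5);R=np.array([[np.cos(th),np.sin(th)],[-np.sin(th),np.cos(th)]])
c=cam('wrist');P=pts(c);L=np.concatenate([(P[...,:2]-cp)@R.T,P[...,2:]],-1)
col=c['color'].astype(int)
box=np.zeros((480,640),bool);box[120:245,295:375]=1
# panel: light pixels
m=box&(col.min(-1)>110)&(P[...,2]>.02)&(L[...,0]<-.098)&(L[...,0]>-.17)
q=L[m];A=np.c_[q[:,0],q[:,1],np.ones(len(q))];s=np.linalg.lstsq(A,q[:,2],rcond=None)[0];print('panel z=ax+by+c',s,np.degrees(np.arctan(s[0])),q.min(0),q.max(0),len(q))
n=np.array([-s[0],-s[1],1]);n/=np.linalg.norm(n);print(n)
h=L@n-s[2]*n[2]
e=np.array([n[2],0,-n[0]]); # up slope
dk=box&(col.max(-1)<90)&(P[...,2]>.02)
for lo,hi in((.004,.014),(.025,.04)):
    k=dk&(h>lo)&(h<hi);q=L[k];
    u=q@e;r=cv2.minAreaRect((np.c_[u,q[:,1]]*1000).astype(np.float32));print(lo,k.sum(),r,q.min(0),q.max(0),np.median(h[k]))
w=box&(col.min(-1)>150)&(h>.02)&(h<.045);q=L[w];print('white',len(q),q.min(0),q.max(0),(q@e).min(),(q@e).max())
print('e',e)
for pt in [(300,196),(318,191),(341,186),(348,184),(331,188)]:
    p=L[pt[1],pt[0]];print(pt,p.round(4),'u',(p@e).round(4),'h',h[pt[1],pt[0]].round(4))
```

```text
panel z=ax+by+c [0.45943462 0.05365643 0.11946915] 24.675688183434296 [-0.16843638 -0.05932339  0.03600239] [-0.10215566  0.05517651  0.39798794] 4927
[-0.4169862  -0.04869896  0.90760725]
0.004 893 ((-84.2115478515625, -11.551750183105469), (44.73651885986328, 84.73210906982422), 63.56028747558594) [-0.15959521 -0.05044411  0.05101363] [-0.0992586   0.01970527  0.08662392] 0.006023656440787548
0.025 481 ((-104.26753997802734, -2.1226987838745117), (43.1209831237793, 12.959991455078125), 17.828533172607422) [-0.16934672 -0.01283206  0.06889376] [-0.13189844  0.00991669  0.09056397] 0.027160381956623528
white 31 [-0.14868077 -0.00056214  0.08185228] [-0.13564172  0.00456522  0.09099935] -0.10081247104306046 -0.0851639312734263
e [0.90760725 0.         0.4169862 ]
(300, 196) [-0.1684 -0.0076  0.0692] u -0.124 h 0.025
(318, 191) [-0.1514 -0.0008  0.0807] u -0.1037 h 0.028
(341, 186) [-0.1309  0.0043  0.0835] u -0.084 h 0.0217
(348, 184) [-0.1238  0.0043  0.071 ] u -0.0828 h 0.0074
(331, 188) [-0.1399  0.0031  0.0877] u -0.0904 h 0.0294
```

Dial is at 0.59 (warm): the bar axis is 17.8° anticlockwise of upslope. The lower end of the bar is the easy one to reach, so I push it towards +y with the closed fingertips until it falls into low.

```bash
python3 -m creep '[[[0,0,0.009,-0.005,0.004,0.02,0.0],[0,0,0,-0.005,0.004,0.035,0.0],[0,0,0,-0.003,0.003,0.035,0.0],[0,0,0,0,0,0.02,0],[0,0,0,0,0,0,0],[0,0,0,0,0,0,0]]]' 40
python3 go.py .4421 -.007 .133 3.5
```

```text
t: 21.18
eef_pos: [0.4532, -0.0109, 0.2134]
tool_rot: [-0.005, 1.0, 0.026, -0.001]
contact_force: [-0.2, -0.5, 0.2]
gripper_width: -0.003
t 21.1833 pos [ 0.4532 -0.0109  0.2134] F [-0.2 -0.5  0.2] g -0.003 q [ 0.44  0.3  -0.62  2.12  0.23  0.79 -0.28]
yaw now 2.95
shift [-0.0108 -0.0037  0.0804] turn [-0.0097  0.001  -0.0096]
shift in final axes [-0.0109 -0.0046  0.0804]
```

```bash
python3 -m creep '[[[-0.009,0,-0.009,-0.010,-0.001,0.015,0.0],[0,0,0,-0.004,0,0.02,0.0],[0,0,0,-0.002,0,0.014,0.0],[0,0,0,0,0,0,0],[0,0,0,0,0,0,0]]]' 40
python3 go.py .4421 -.007 .133 3.5
```

```text
t: 21.6
eef_pos: [0.4442, -0.0112, 0.1686]
tool_rot: [-0.001, 1.0, 0.029, 0.004]
contact_force: [1.0, -0.1, -0.3]
gripper_width: 0.002
t 21.6 pos [ 0.4442 -0.0112  0.1686] F [ 1.  -0.1 -0.3] g 0.002 q [ 0.39  0.36 -0.59  2.18  0.31  0.68 -0.36]
yaw now 3.27
shift [-0.0022 -0.0043  0.0356] turn [-0.0009 -0.0089 -0.004 ]
shift in final axes [-0.0019 -0.0043  0.0356]
```

```bash
python3 -m creep '[[[0,-0.009,-0.004,-0.003,0,0.012,0.0],[0,0,0,-0.001,0,0.013,0.0],[0,0,0,0,0,0.005,0.0],[0,0,0,0,0,0,0],[0,0,0,0,0,0,0]]]' 40
python3 go.py .4421 -.007 .133 3.5;python3 -c "
from h import *
c=cam('side')
cv2.imwrite('pics/e1.png',cv2.resize(c['color'][210:340,280:450,::-1],None,fx=4,fy=4,interpolation=cv2.INTER_CUBIC))
c=cam('wrist','e2.png')"
```

```text
t: 22.02
eef_pos: [0.4453, -0.0116, 0.1414]
tool_rot: [-0.0, 1.0, 0.03, 0.004]
contact_force: [-0.4, -0.2, 1.2]
gripper_width: 0.003
t 22.0167 pos [ 0.4453 -0.0116  0.1414] F [-0.4 -0.2  1.2] g 0.003 q [ 0.36  0.41 -0.56  2.2   0.37  0.62 -0.4 ]
yaw now 3.42
shift [-0.003  -0.0048  0.0083] turn [ 0.0002 -0.0082 -0.0014]
shift in final axes [-0.0029 -0.0048  0.0084]
```

View pics/e1.png

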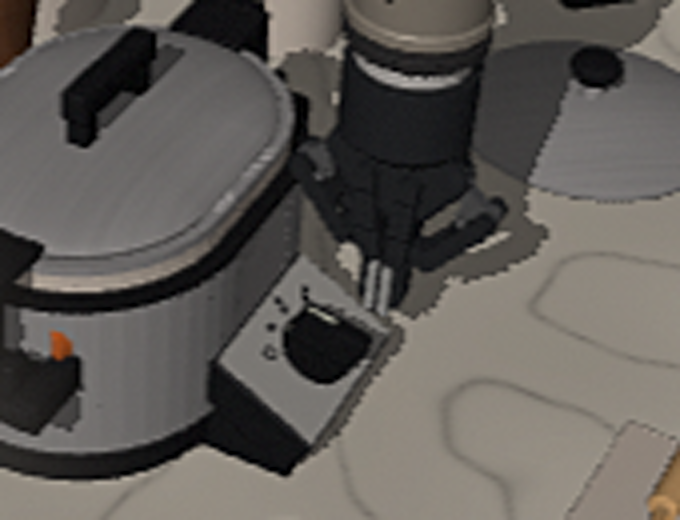

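View pics/e2.png

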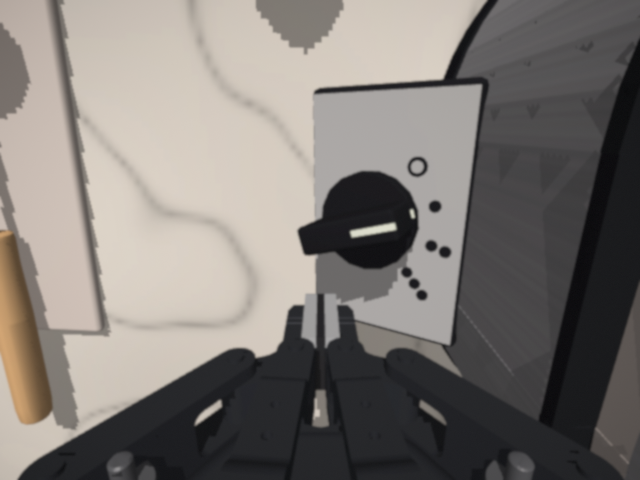

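The wrist view shows the fingertips at (320,310) in line with the bar's lower end at (315,238). I back off slightly in x and push towards +y.

```bash
python3 -m creep '[[[0,-0.008,0,-0.006,0,0.005,0.0],[0,0,0,-0.002,-0.004,0.002,0.0],[0,0,0,0,-0.006,0,0.0],[0,0,0,0,-0.004,0,0],[0,0,0,0,0,0,0]]]' 40
python3 go.py .4398 .0165 .136 3.5;python3 -c "
from h import *
c=cam('wrist','e3.png')"
```

```text
t: 22.53
eef_pos: [0.4361, 0.0032, 0.135]
tool_rot: [0.0, 1.0, 0.029, 0.001]
contact_force: [1.1, 0.9, -0.3]
gripper_width: 0.0
t 22.5333 pos [0.4361 0.0032 0.135 ] F [ 1.1  0.9 -0.3] g 0.0 q [ 0.32  0.41 -0.55  2.22  0.38  0.6  -0.45]
yaw now 3.38
shift [ 0.0045 -0.0131 -0.001 ] turn [ 0.0006 -0.0017 -0.0021]
shift in final axes [ 0.0045 -0.0131 -0.001 ]
```

View pics/e3.png

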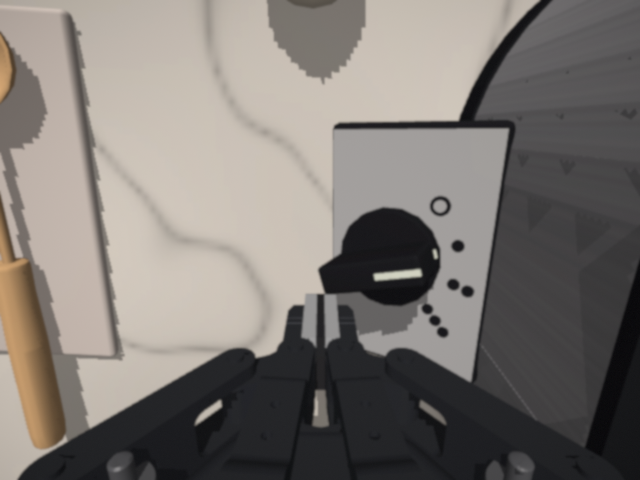

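```bash
python3 -m creep '[[[0,0,0,0.005,0.002,0,0.0],[0,0,0,0.001,-0.005,0,0.0],[0,0,0,0,-0.006,0,0.0],[0,0,0,0,-0.004,0,0],[0,0,0,0,0,0,0]]]' 40
python3 go.py .4398 .0165 .136 3.5;python3 -c "
from h import *
c=cam('wrist','e4.png')"
```

```text
t: 23.0
eef_pos: [0.4419, 0.0056, 0.1347]
tool_rot: [0.009, 1.0, 0.025, -0.002]
contact_force: [-0.1, 0.4, 0.0]
gripper_width: 0.001
t 23.0 pos [0.4419 0.0056 0.1347] F [-0.1  0.4  0. ] g 0.001 q [ 0.3   0.42 -0.54  2.2   0.39  0.62 -0.48]
yaw now 2.85
shift [-0.0015 -0.0109 -0.0014] turn [ 0.017   0.0043 -0.0113]
shift in final axes [-0.0014 -0.011  -0.0013]
```

View pics/e4.png

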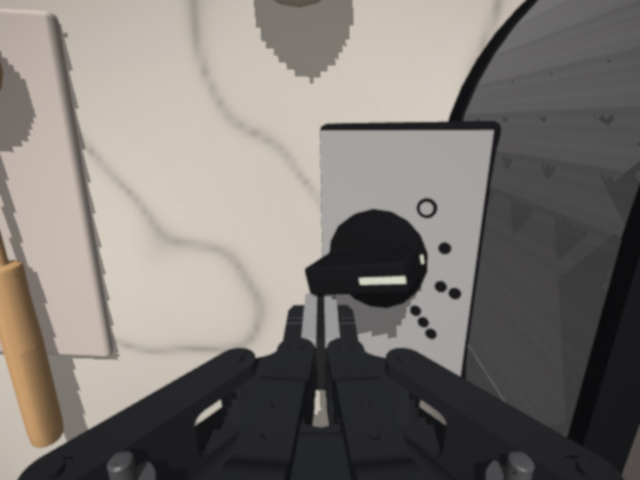

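The bar is turning (its pointer tick at (422,259) is already past the one dot). I keep pushing.

```bash
python3 -m creep '[[[0.017,0,-0.011,-0.001,-0.006,0,0.0],[0,0,0,0,-0.006,0,0.0],[0,0,0,0,-0.005,0,0],[0,0,0,0,0,0,0]]]' 40
python3 go.py .4398 .0165 .136 3.5;python3 -c "
from h import *
c=cam('wrist','e5.png')"
```

```text
t: 23.38
eef_pos: [0.4418, 0.0061, 0.1345]
tool_rot: [0.011, 1.0, 0.023, -0.004]
contact_force: [0.7, 0.6, 0.3]
gripper_width: -0.002
t 23.3833 pos [0.4418 0.0061 0.1345] F [0.7 0.6 0.3] g -0.002 q [ 0.29  0.42 -0.54  2.2   0.39  0.63 -0.49]
yaw now 2.63
shift [-0.0015 -0.0104 -0.0017] turn [ 0.021   0.0081 -0.0151]
shift in final axes [-0.0013 -0.0105 -0.0015]
```

View pics/e5.png

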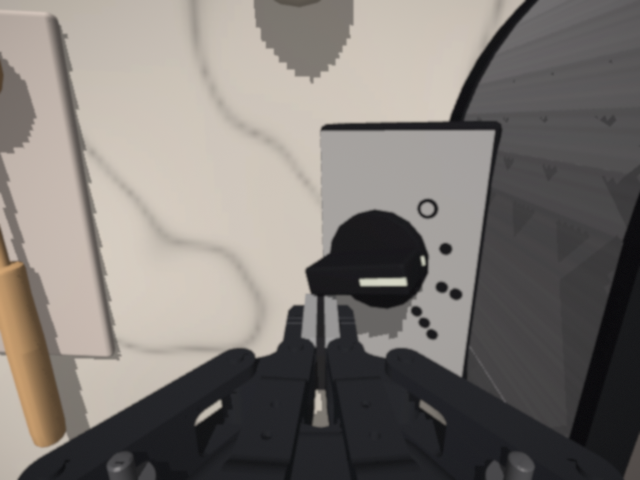

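```bash
python3 -m creep '[[[0.02,0,-0.014,-0.001,-0.010,0,0.0],[0.01,0,-0.006,0,-0.011,0,0.0],[0,0,0,0,-0.011,0,0]]]' 40
python3 go.py .4398 .0165 .136 3.5;python3 -c "
from h import *
c=cam('wrist','e6.png')"
```

```text
t: 23.68
eef_pos: [0.4406, 0.0106, 0.1338]
tool_rot: [0.014, 1.0, 0.023, -0.008]
contact_force: [4.0, -35.8, 6.9]
gripper_width: -0.003
t 23.6833 pos [0.4406 0.0106 0.1338] F [  4.  -35.8   6.9] g -0.003 q [ 0.27  0.42 -0.53  2.2   0.4   0.64 -0.51]
yaw now 2.57
shift [-0.0006 -0.0058 -0.0024] turn [ 0.0274  0.0166 -0.016 ]
shift in final axes [-0.0005 -0.0059 -0.0022]
```

View pics/e6.png

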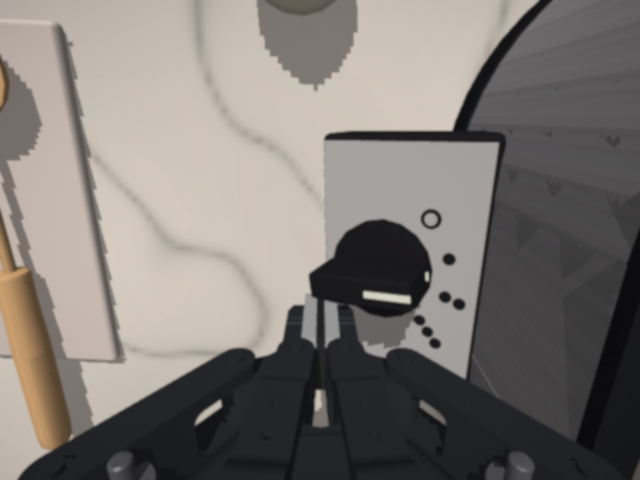

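```bash
python3 -m creep '[[[0,0,0,0,0,0,0.0]]]' 40
python3 go.py .4398 .0165 .136 3.5;python3 -c "
from h import *
c=cam('side')
cv2.imwrite('pics/e7.png',cv2.resize(c['color'][210:340,280:450,::-1],None,fx=4,fy=4,interpolation=cv2.INTER_CUBIC))
c=cam('wrist','e8.png')"
```

```text
t: 23.82
eef_pos: [0.4394, 0.013, 0.1333]
tool_rot: [0.013, 1.0, 0.022, -0.009]
contact_force: [0.1, -0.2, 0.1]
gripper_width: 0.001
t 23.8167 pos [0.4394 0.013  0.1333] F [ 0.1 -0.2  0.1] g 0.001 q [ 0.27  0.42 -0.54  2.2   0.39  0.64 -0.51]
yaw now 2.49
shift [ 0.0005 -0.0034 -0.0028] turn [ 0.0245  0.0186 -0.0173]
shift in final axes [ 0.0006 -0.0035 -0.0027]
```

View pics/e7.png

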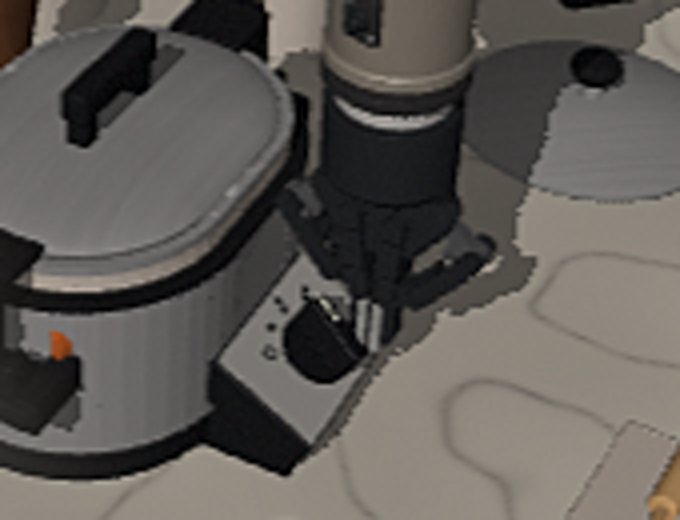

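View pics/e8.png

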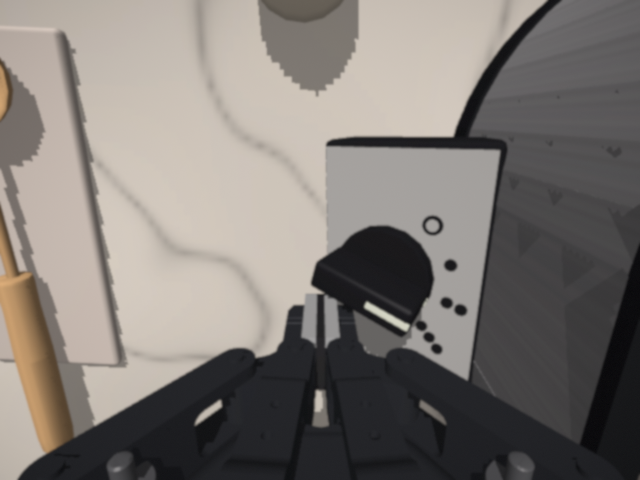

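The dial jumped on past the halfway point. I back away and measure where it rests.

```bash
python3 -m creep '[[[0.02,0.01,-0.015,-0.002,0.012,0,0.0],[0,0,0,-0.002,0.012,0,0.0],[0,0,0,0,0.002,-0.02,0.0],[0,0,0,0,0,-0.025,0],[0,0,0,0,0,-0.01,0],[0,0,0,0,0,0,0]]]' 40
cat > dial.py <<'E'
from h import *
import sys
cp=np.array([.6046,.039]);th=np.radians(3.5);R=np.array([[np.cos(th),np.sin(th)],[-np.sin(th),np.cos(th)]])
c=cam('wrist',sys.argv[1]);P=pts(c);L=np.concatenate([(P[...,:2]-cp)@R.T,P[...,2:]],-1)
col=c['color'].astype(int)
n=np.array([-.5,0,.8660]);e=np.array([.866,0,.5])
h=(L-np.array([-.135,0,.053]))@n;u=(L-np.array([-.135,0,.053]))@e;v=L[...,1]
k=(col.max(-1)<90)&(h>.024)&(h<.038)&(abs(u)<.035)&(abs(v)<.03)&(c['range_z']>0)
q=np.c_[u[k],v[k]]*1000;r=cv2.minAreaRect(q.astype(np.float32));print(k.sum(),r,'h',np.median(h[k]))
w=(col.min(-1)>150)&(h>.024)&(h<.04)&(abs(u)<.03)&(abs(v)<.03);print('white uv',u[w].mean(),v[w].mean(),w.sum())
q0=q-q.mean(0);_,_,V=np.linalg.svd(q0,full_matrices=False);d=V[0]*np.sign(V[0,0]);phi=np.arctan2(d[1],d[0]);print('phi',phi,'d',.9-phi)
E
python3 go.py .4398 -.01 .2 3.5;python3 dial.py f1.png
```

```text
t: 24.42
eef_pos: [0.4382, -0.0034, 0.1903]
tool_rot: [-0.005, 0.999, 0.037, -0.002]
contact_force: [1.4, -0.2, -0.1]
gripper_width: -0.003
t 24.4167 pos [ 0.4382 -0.0034  0.1903] F [ 1.4 -0.2 -0.1] g -0.003 q [ 0.42  0.32 -0.63  2.17  0.26  0.73 -0.31]
yaw now 4.3
shift [ 0.0011  0.0066 -0.0098] turn [-0.0097  0.0042  0.0139]
shift in final axes [ 0.0012  0.0067 -0.0097]
1750 ((-1.3147525787353516, -1.910395622253418), (13.254283905029297, 43.013614654541016), 73.373779296875) h 0.03128962963972061
white uv 0.010211229912438244 -0.005712088270991701 159
phi -0.2890232001009377 d 1.1890232001009378
```

View pics/f1.png

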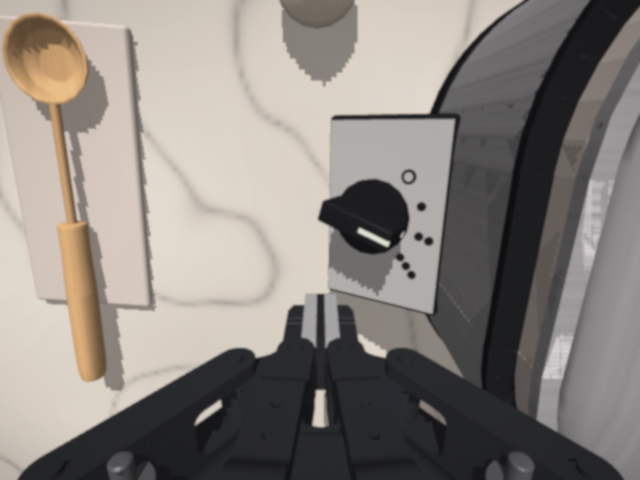

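The dial reads 1.19 rad, low, with its pointer on the two dots. I withdraw upwards and do a last check of everything.

```bash
python3 -m creep '[[[0,0,0,0,0.005,-0.03,0.0],[0,0,0,0,0.01,-0.035,0.0],[0,0,0,0,0.01,-0.03,0.0],[0,0,0,0,0,-0.005,0],[0,0,0,0,0,0,0],[0,0,0,0,0,0,0],[0,0,0,0,0,0,0]]]' 40
python3 dial.py g1.png
python3 - <<'E'
from h import *
cp=np.array([.6046,.039]);th=np.radians(3.5);R=np.array([[np.cos(th),np.sin(th)],[-np.sin(th),np.cos(th)]])
a=cv2.imread('pics/scene0.png').astype(int)
c=cam('scene','g_scene.png');P=pts(c);L=(P[...,:2]-cp)@R.T;z=P[...,2]
for s in (1,-1):
    m=(c['range_z']>0)&(abs(L[...,0])<.024)&(s*L[...,1]>.116)&(s*L[...,1]<.156)&(z>.15)&(c['color'].max(-1)<70)
    q=np.c_[s*L[m][:,1],z[m]];print('clip',s,len(q),'top slope(rad)',np.polyfit(q[:,0],q[:,1],1)[0].round(3),'z',np.median(q[:,1]).round(4))
x,y=L[...,0],L[...,1];r=np.hypot(x,np.maximum(abs(y)-.035,0))
for n in ['scene','wrist']:
    c2=cam(n);P2=pts(c2);L2=(P2[...,:2]-cp)@R.T;r=np.hypot(L2[...,0],np.maximum(abs(L2[...,1])-.035,0))
    for sg in(1,-1):
        k=(c2['range_z']>0)&(r>.083)&(r<.089)&(sg*L2[...,0]>.06)&(P2[...,2]>.1);print('flange',n,sg,k.sum(),np.median(P2[k][:,2]))
b=c['color'][:,:,::-1].astype(int);d=(abs(a-b).max(-1)>50).astype(np.uint8)
k,l,s,_=cv2.connectedComponentsWithStats(d)
print([tuple(s[i]) for i in range(1,k) if s[i,4]>60])
E
```

```text
t: 25.05
eef_pos: [0.4389, -0.0258, 0.286]
tool_rot: [-0.007, 0.999, 0.042, -0.006]
contact_force: [-0.1, 0.5, -0.5]
gripper_width: -0.0
822 ((-1.2319526672363281, -2.3138723373413086), (13.231521606445312, 43.62548065185547), 72.54691314697266) h 0.03122950758021159
white uv 0.010394620731004308 -0.0059065542677127604 62
phi -0.30138123709072534 d 1.2013812370907253
clip 1 427 top slope(rad) 0.003 z 0.1664
clip -1 423 top slope(rad) 0.024 z 0.1661
flange scene 1 588 0.1558586156035133
flange scene -1 146 0.15848239611086312
flange wrist 1 0 nan
flange wrist -1 3915 0.15699349031235388
  return _methods._mean(a, axis=axis, dtype=dtype,
  ret = ret.dtype.type(ret / rcount)
```

View pics/g_scene.png

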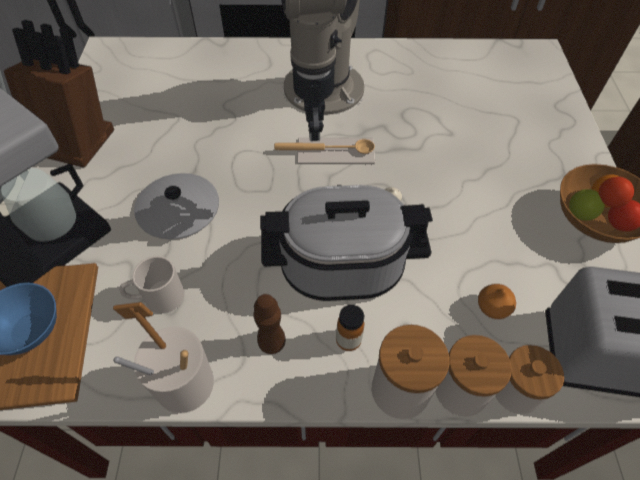

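Final scene: the lid is on at (348,215), and both clips lie flat over the rim at (275,225) and (418,215). The mug, mill, jar, onion, garlic and pan lid are where they started; the only differences near them are shadows.

```bash
python3 -c "
from station import hand_in
print(hand_in())"
```

```text
the job is handed in; nothing more can be done
None
```

The oval lid is on the crock and fully home, both side clips are snapped shut over its rim, and the dial is on low. I did them in that order and handed the job in at about 25 s; no verdict is reported.

**Last checks:**
- **Lid:** the flange top read 0.157 m just after I released it and again at the end. That is about 1 mm above the nominal 0.156, which is within the camera calibration. The only final flange check covering both sides was the scene camera, which read 0.156 and 0.158.
- **Clips:** the tops of both noses lie flat on the rim, at slopes of 0.003 and 0.024 rad.
- **Dial:** it measured 1.20 rad, the two-dot detent. It started on warm.
- **Other kitchen things:** they look unmoved in before-and-after pictures from the scene camera. I did not measure their positions.
- **Robot:** it was clear of everything at hand-in.

**What did not go cleanly:**
- **Left clip:** it took two approaches, because the first push rode too high.
- **Right clip:** it took three tries. One slid up to the end of the nose, and another jammed, with a wrist reading of about 42 N (36 N upward) before I backed off. The last push peaked at about 19 N in my readings, and the clip snapped over.
- **Dial:** the push peaked at about 36 N just before the dial went over, well above the roughly 5 N I expected. I did not find out why.

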